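Lay out the sanding and waxing place

ROBOT

A 6-joint arm with a two-finger parallel gripper is mounted at the origin on the work surface. World frame = base frame: x ahead of the robot, y to its left, z up, the work surface at z = 0. Lengths are in m, angles in rad, forces in N, time in s.
With the tool pointing down it reaches from about 0.35 to 0.925 m from the base axis. Payload 6.4 kg.
Tool frame: the origin (TCP) lies on the mounting face of the last link; the fingertips stand 173 mm ahead of it and the grasp point (between the pads) lies 155 mm ahead of it (env.nose_length is the distance from the TCP to the fingertips, in m); y points along the fingers, x is the direction in which the jaws open and shut, and the axes are right-handed (so a half turn about y gives the same grasp; the last joint's range is limited). The gripper opens to 85 mm and grips with 20 to 120 N. Pads are 22 mm wide; open, the fingers measure 114 mm over their backs; the gripper's body (76 mm by 85 mm) begins 54 mm behind the grasp point. The pads swing forward as they close: fully open they stand 13 mm farther back than shut.
Start: joints at [-1.37, 0.245, 1.558, -0, 1.339, -0.174], TCP at [0.238, -0.605, 0.405] pointing down, gripper open.
Joint ranges: [-3.13, 3.13], [-1.02, 2.26], [0.13, 2.54], [-0.95, 4.09], [0.21, 2.88], [-2.74, 2.74]. Speed limits (rad/s): [2.57, 2.57, 3.14, 3.14, 3.14, 3.14].

INTERFACE

Orientations are given as a 3x3 rotation matrix whose columns are the frame's x, y, z axes.
In Python, from bench import env gives the robot as it stands. The module is installed in compiled form; this text tells all that it offers.
- The arm moves only by the tool step_arm, never from a script. Its argument "rows" is a list of rows, each a list of 6 numbers: the shift along the tool's x, y, z each as a share of 200 mm, from -1 to 1, then the turn, a rotation vector about the tool's x, y, z each as a share of 30 degrees, from -1 to 1. A call has 1 to 20 rows; each row is the pose to reach, as a shift and turn from the pose measured when the call began, along the tool's axes at that moment; what a row does not reach only later rows make up. A row lasts 1/12 s, in which the tool goes at most 41.7 mm and 7.16 degrees, less where a joint would pass 70% of its speed; a pose out of reach is approached as far as the arm can. A call with a number of a shift or a turn outside -1 to 1 is refused whole. A call with a gripper value outside its range is refused whole. "gripper" is the opening, from -1 (shut) to 1 (fully open), so that 0 is half open, set as the call begins (left out, the last holds). The fingers move at their own pace and stop on an object; "grip_force" is the grip in N (left out, the last holds). Time passes only in rows, so rows that repeat a pose let the fingers close. It gives the time, the measured TCP pose, the force and the opening at its end, in the units of the state.
- env.observe(): the state, without advancing time (a new reading comes with each control period).
- env.grab_frame(name): name is "side" or "top" or "wrist"; returns a dict with "color" (480x640x3 uint8, red, green, blue), "camera_matrix" (3x3 intrinsics, pixels), "R" (3x3) and "t" (3): a world point X has camera coordinates R X + t; the wrist camera has in their place "tool_from_camera" (4x4, takes a point from camera to tool coordinates, whose origin is the TCP and whose axes are the tool frame's). Camera axes: x right, y down, z forward; pixel columns grow to the right and rows downward; lengths in m; the calibration is good to about 2 mm. A picture is of the moment at which its call begins: read the wrist's pose just before it. There is no depth.
- env.finish_job(): hands the job in, once; it reports no verdict.
Trained networks look in a picture, given as the dict that the camera call returned (one of the last four; its "shot" number tells which), for a name from the list of things; names that differ only in an ending like _2 or _b are one class to them, and where a whole thing is asked for, a point or a joint stands for the part that bears it (a point fixed in the world has none). Each returns a list of dicts, best first, with "score" (0 to 1); they miss things now and then, are a little off and sometimes report something else, mostly with a low value. They report only what shows in the picture. A call takes as long as a camera call. They do not tell look-alikes from the thing itself.
- env.spot_in(thing, picture): "bbox" ([left, top, right, bottom] in pixels, round what is visible of it).
- env.masks_of(thing, picture): "pixels" (480x640 bool, what is visible of it) and "bbox" ([left, top, right, bottom] in pixels, round what is visible of it).
- env.tip_of(thing, picture): "position" ([column, row] in pixels: a listed point, or the origin of a listed thing).
The state is a dict: "time": time; "joint_positions": joint angles; "dq": joint speeds; "effort": joint torques, N m; "ee_pos": TCP position; "ee_rot": TCP orientation; "contact_force": force on the tool from outside, world axes, zero at the start; "torque": the same for the moment, N m; "width": finger opening in m.
Only numpy, scipy, OpenCV 4.12 (cv2) and the standard library are available. Lean on these libraries where they do the work, as an engineer would, in place of code of your own. Each camera call takes 0.05 s, during which the arm holds its last target.

TASK

Get the green mat ready for finishing the little striped panel: set each painted bearer flat inside the white outline beside the strip of its own colour, and lay the panel centrally across the two bearers like a bridge. Lay the cork sanding block on top of the panel at its middle, lengthwise along it, and stand the wax tin on the mat behind the panel (the side away from the robot), clear of it and midway between the bearers. Leave everything standing free and do not knock over the glue bottle.

Things in the scene. Friction and masses are not known exactly. Their poses are not given: they have to be found in the camera images.
- mat: green cutting mat fixed to the bench, 210 (x) x 260 (y) x 3 mm, turned by up to 15 degrees; origin at the centre of its underside, x points away from the robot, y to the robot's left. Two white printed outlines, 100 (x) x 46 (y) mm, are centred at x = -45 mm, y = +60 and y = -60 mm: one bearer is set centred in each, its long axis along the mat's x. The panel then belongs centred over x = -45 mm, y = 0 with its long axis along the mat's y, the tin at y = 0 with x about +60 mm
- strip_red: red marker strip fixed on the mat, 100 (x) x 18 (y) x 4 mm, at the mat's x = -45 mm and either y = +115 or y = -115 mm (the two strips change ends); its axes are parallel to the mat's; origin at the centre of its underside, 3 mm above the bench
- strip_yellow: yellow marker strip like the red one, at the other end of the mat
- bearer_red: red-painted wooden bearer (support block), 90 (x) x 36 (y) x 30 mm, lying loose on the bench; origin at the centre of its underside; 55 to 115 g
- bearer_yellow: yellow-painted wooden bearer, same size and mass as the red one; origin at the centre of its underside
- panel: small panel glued up of light and darker wood strips, 180 (x) x 56 (y) x 18 mm, about 130 g, lying flat on the bench left or right of the mat; origin at the centre of its underside, x along its length
- block: cork sanding block with a grey felt sole, 90 (x) x 50 (y) x 36 mm, about 60 g, lying on its sole; origin at the centre of its underside, x along its length
- tin: round blue wax tin with a bright metal lid, 60 mm across, 42 mm high, about 160 g, standing upright; origin at the centre of its underside
- glue: white glue bottle with an orange cap, 54 mm across, 130 mm high, standing loose near one of the mat's near corners: not to be knocked over; origin at the centre of its underside
There are look-alikes about, which are no part of the job. Of the things that look like the bearer_red, take the one that is farthest from the robot's base at the start.

How it is judged:
By the outcome, as a careful person would: the job done as asked, in the order asked, and still so for the second after the job is handed in, with the robot touching nothing.
It also fails if it takes over 136 s, if anything falls off the work surface, if the arm or the gripper's body presses on something with over 40 N, if the wrist force passes 120 N, or if a joint passes its speed limit or range.

## Working session

There is one attempt and no reset: what is moved stays moved. The work goes in short steps, Python scripts to look and compute and a tool call to move; the robot and the scene stay as the last step left them, time stands still between calls to the robot, and variables do not carry over. Pictures are saved under pics/ and viewed, and the job is handed in when it is done.

Besides the shell and the picture viewer there is one more tool, called after ">>>" as name(argument=value, ...), one argument or row to a line, values as JSON. step_arm: Moves the arm, as the interface text tells. Its arguments: {"type":"object","properties":{"rows":{"type":"array","items":{"type":"array","items":{"type":"number","minimum":-1,"maximum":1}}},"gripper":{"type":"number"},"grip_force":{"type":"number"}},"required":["rows"]}

```bash
mkdir -p pics; ls; python3 - <<'E'
from bench import env
import cv2,numpy as np
s=env.observe()
for k,v in s.items(): print(k,np.round(v,4).tolist())
print(env.nose_length)
for n in ["side","top","wrist"]:
    f=env.grab_frame(n); cv2.imwrite(f"pics/a_{n}.png",f["color"][:,:,::-1])
    print(n,{k:np.round(v,3).tolist() for k,v in f.items() if k!="color"})
E
```

```text
pics
time 0.0
joint_positions [-1.3701, 0.2458, 1.559, 0.0, 1.3387, -0.1741]
dq [0.0008, 0.0011, -0.0005, -0.0011, -0.0012, -0.002]
effort [0.0011, -42.9502, -32.6132, -0.0001, 0.0052, -0.0]
ee_pos [0.2379, -0.6047, 0.4036]
ee_rot [[0.3661, -0.0004, 0.9306], [-0.9306, 0.0019, 0.3661], [-0.0019, -1.0, 0.0004]]
contact_force [0.3911, -0.317, 1.2176]
torque [0.012, 0.0224, -0.0643]
width 0.085
0.1734
side {'camera_matrix': [[443.546, 0.0, 318.725], [0.0, 443.546, 238.5], [0.0, 0.0, 1.0]], 'R': [[-0.658, -0.753, 0.012], [-0.583, 0.499, -0.641], [0.476, -0.429, -0.767]], 't': [0.268, 0.243, 0.99], 'shot': 1}
top {'camera_matrix': [[552.186, 0.0, 319.175], [0.0, 552.186, 251.789], [0.0, 0.0, 1.0]], 'R': [[0.009, -1.0, -0.015], [-0.996, -0.008, -0.088], [0.088, 0.016, -0.996]], 't': [-0.0, 0.397, 1.128], 'shot': 2}
wrist {'camera_matrix': [[410.171, 0.0, 326.434], [0.0, 410.171, 236.0], [0.0, 0.0, 1.0]], 'tool_from_camera': [[1.0, 0.001, 0.0, -0.001], [-0.0, -0.327, 0.945, 0.03], [0.001, -0.945, -0.327, 0.085], [0.0, 0.0, 0.0, 1.0]], 'shot': 3}
```

View images.

View pics/a_top.png

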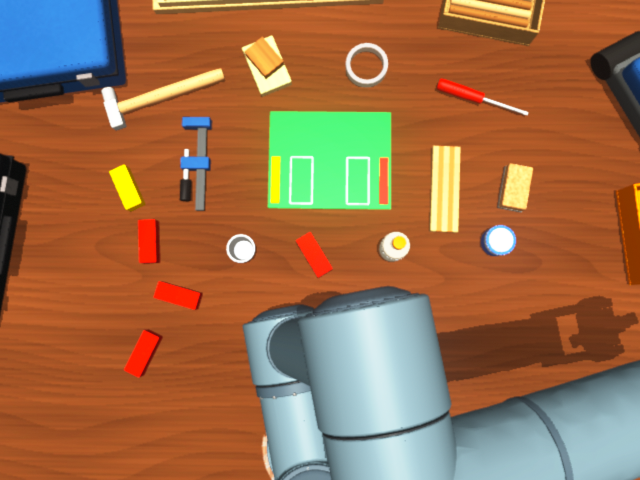

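View pics/a_side.png

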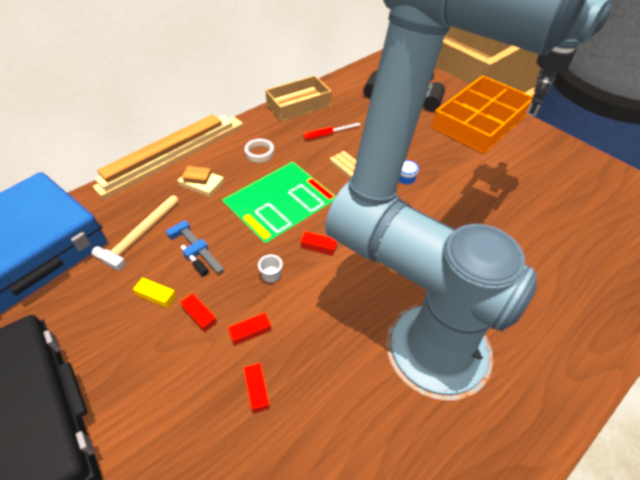

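View pics/a_wrist.png

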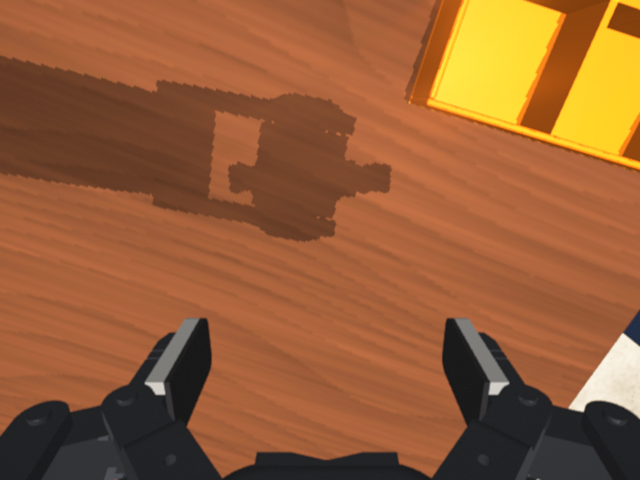

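```bash
cat > h.py <<'E'
from bench import env
import cv2,numpy as np
def cam(f,s=None):
    K=np.array(f["camera_matrix"])
    if "R" in f: return K,np.array(f["R"]),np.array(f["t"])
    T=np.array(f["tool_from_camera"]); W=np.eye(4); W[:3,:3]=s["ee_rot"]; W[:3,3]=s["ee_pos"]
    C=np.linalg.inv(W@T); return K,C[:3,:3],C[:3,3]
def back(c,px,z):
    K,R,t=c; px=np.atleast_2d(np.asarray(px,float))
    d=(np.linalg.inv(K)@np.c_[px,np.ones(len(px))].T); d=R.T@d; o=-R.T@t
    l=(z-o[2])/d[2]; return (o[:,None]+d*l).T
def proj(c,X):
    K,R,t=c; X=np.atleast_2d(X); p=K@(R@X.T+t[:,None]); return (p[:2]/p[2]).T
def tri(cs,ps):
    A=[];b=[]
    for (K,R,t),p in zip(cs,ps):
        d=R.T@np.linalg.inv(K)@np.array([p[0],p[1],1]); d/=np.linalg.norm(d); o=-R.T@t
        P=np.eye(3)-np.outer(d,d); A.append(P); b.append(P@o)
    return np.linalg.lstsq(np.vstack(A),np.hstack(b),rcond=None)[0]
E
python3 - <<'E'
from h import *
F={n:env.grab_frame(n) for n in ["top","side"]}
c={n:cam(F[n]) for n in F}
H=dict(mat=.003,strip_red=.007,strip_yellow=.007,bearer_red=.03,bearer_yellow=.03,panel=.018,block=.036,tin=.042,glue=.13)
for th,z in H.items():
  for n in F:
    for m in env.masks_of(th,F[n]):
        cs,_=cv2.findContours(m["pixels"].astype(np.uint8),0,2)
        if not cs: continue
        k=max(cs,key=cv2.contourArea)
        P=back(c[n],k[:,0,:],z)[:,:2]
        r=cv2.minAreaRect((P*1000).astype(np.float32))
        px=k[:,0].mean(0)
        print(th,n,round(m["score"],2),"px",px.round().tolist(),"rect",np.round(r[0],1),np.round(r[1],1),round(r[2],1))
E
```

```text
mat top 0.6 px [324.0, 161.0] rect [596.8 -17.6] [211.1 257.7] 0.3
mat side 0.84 px [280.0, 202.0] rect [597.7 -16.4] [259.5 214.1] 89.4
strip_red side 0.61 px [319.0, 189.0] rect [ 551.8 -129.1] [ 20.1 100.5] 88.3
strip_yellow top 0.56 px [275.0, 174.0] rect [552.4  97.7] [18.1 99.3] 89.4
strip_yellow side 0.69 px [255.0, 225.0] rect [552.9 100. ] [19.1 98.8] 88.9
bearer_red top 0.83 px [149.0, 242.0] rect [416.2 354.6] [92.1 43.6] 3.6
bearer_red top 0.79 px [314.0, 254.0] rect [391.2  12.9] [89.7 36.4] 31.2
bearer_red top 0.67 px [143.0, 353.0] rect [188.1 357.4] [39.5 91.7] 64.8
bearer_red top 0.59 px [177.0, 294.0] rect [305.3 290.9] [96.7 40.1] 73.6
bearer_red side 0.85 px [317.0, 243.0] rect [384.1  22. ] [91.7 55. ] 30.8
bearer_red side 0.84 px [257.0, 389.0] rect [182.4 365.7] [35.8 99.1] 65.3
bearer_red side 0.63 px [249.0, 329.0] rect [298.3 298.1] [92.5 50.8] 73.9
bearer_red side 0.56 px [197.0, 312.0] rect [410.2 362.6] [105.4  41.2] 2.1
bearer_yellow top 0.67 px [127.0, 188.0] rect [527.6 404.3] [97.7 41.8] 25.6
bearer_yellow side 0.62 px [154.0, 293.0] rect [520.4 412.5] [105.7  46.1] 24.8
panel top 0.79 px [449.0, 188.0] rect [ 532.  -257.7] [ 59.  182.1] 87.9
panel side 0.82 px [343.0, 163.0] rect [ 571.3 -253.7] [ 67.1 101.8] 86.5
block top 0.61 px [515.0, 188.0] rect [ 532.1 -397.3] [ 62.7 100.4] 77.9
tin top 0.77 px [497.0, 240.0] rect [ 420.9 -359.5] [59.3 69.3] 26.9
tin side 0.55 px [408.0, 173.0] rect [ 406.  -349.2] [ 42.4 103.1] 29.9
glue top 0.78 px [394.0, 247.0] rect [ 398.1 -139.4] [54.1 54.6] 90.0
```

```bash
cat >> h.py <<'E'
def Rpsi(p):
    c,s=np.cos(p),np.sin(p); return np.array([[s,0,c],[-c,0,s],[0,-1,0]])
def plan(xyz,psi_deg,start=None):
    """TCP target; prints shares from current (or given (p,R)) pose"""
    s=env.observe(); p,R=(np.array(s["ee_pos"]),np.array(s["ee_rot"])) if start is None else start
    T=Rpsi(np.radians(psi_deg))
    d=R.T@(np.array(xyz)-p); w=cv2.Rodrigues(R.T@T)[0].ravel()
    sh=np.r_[d/.2,np.degrees(w)/30]
    print("shares",np.round(sh,3).tolist(),"dist mm",round(1e3*np.linalg.norm(d),1),"rows>=",int(np.ceil(max(np.linalg.norm(d)/.0417,np.degrees(np.linalg.norm(w))/7.16))),"t",round(s["time"],2),"psi now",round(np.degrees(np.arctan2(R[1,2],R[0,2])),2),"q6",round(s["joint_positions"][5],2))
E
python3 -c "
from h import *
plan([.5,-.32,.42],0)"
```

```text
shares [-0.846, -0.076, 1.741, 0.0, 0.716, 0.0] dist mm 387.4 rows>= 10 t 1.15 psi now 21.47 q6 -0.17
```

>>> step_arm(
  rows=[
    [-0.42, -0.04, 0.87, 0, 0, 0],
    [-0.42, -0.04, 0.87, 0, 0, 0],
    [-0.42, -0.04, 0.87, 0, 0, 0],
    [-0.42, -0.04, 0.87, 0, 0, 0],
    [-0.42, -0.04, 0.87, 0, 0, 0],
    [-0.42, -0.04, 0.87, 0, 0, 0],
  ],
)

```text
time: 1.65
ee_pos: [0.372, -0.4596, 0.4132]
ee_rot: [[0.371, 0.001, 0.929], [-0.929, 0.001, 0.371], [-0.0, -1.0, 0.001]]
contact_force: [-0.3, -0.2, -0.7]
width: 0.0854
```

>>> step_arm(
  rows=[
    [-0.42, -0.04, 0.87, 0, 0.716, 0],
    [-0.42, -0.04, 0.87, 0, 0.716, 0],
    [-0.42, -0.04, 0.87, 0, 0.716, 0],
    [-0.42, -0.04, 0.87, 0, 0.716, 0],
    [-0.42, -0.04, 0.87, 0, 0.716, 0],
    [-0.42, -0.04, 0.87, 0, 0.716, 0],
    [-0.42, -0.04, 0.87, 0, 0.716, 0],
  ],
)

```text
time: 2.23
ee_pos: [0.5033, -0.3161, 0.4216]
ee_rot: [[0.008, 0.001, 1.0], [-1.0, -0.0, 0.008], [0.0, -1.0, 0.001]]
contact_force: [0.0, -0.8, -0.1]
width: 0.0853
```

```bash
python3 - <<'E'
from h import *
s=env.observe(); w=env.grab_frame("wrist"); tp=env.grab_frame("top")
cv2.imwrite("pics/b_wrist.png",w["color"][:,:,::-1]); cv2.imwrite("pics/b_top.png",tp["color"][:,:,::-1])
np.savez("b.npz",color=w["color"],p=s["ee_pos"],R=s["ee_rot"])
cw=cam(w,s)
for th,z in dict(panel=.018,block=.036,tin=.042,glue=.13).items():
    for m in env.masks_of(th,w):
        k=max(cv2.findContours(m["pixels"].astype(np.uint8),0,2)[0],key=cv2.contourArea)
        for zz in (z,0):
            r=cv2.minAreaRect((back(cw,k[:,0],zz)[:,:2]*1000).astype(np.float32)); print(th,zz,round(m["score"],2),m["bbox"],np.round(r[0],1),np.round(r[1],1),round(r[2],1))
plan([.58,-.02,.42],0)
E
```

```text
panel 0.018 0.77 [232.7, 46.7, 299.2, 251.7] [ 534.3 -259.6] [ 57.6 180.5] 87.8
panel 0 0.77 [232.7, 46.7, 299.2, 251.7] [ 531.7 -256.9] [ 60.4 189.2] 87.8
block 0.036 0.97 [382.3, 99.0, 470.2, 212.8] [ 537.5 -400. ] [56.4 89.7] 79.2
block 0 0.97 [382.3, 99.0, 470.2, 212.8] [ 532.4 -408.6] [62.1 98.8] 79.2
tin 0.042 0.92 [343.1, 235.2, 411.7, 309.7] [ 430.8 -361.1] [72.7 59.5] 28.2
tin 0 0.92 [343.1, 235.2, 411.7, 309.7] [ 411.9 -366.7] [81.4 66.7] 28.2
glue 0.13 0.63 [83.0, 251.5, 191.5, 364.7] [ 439.5 -177.5] [ 43.8 109.9] 43.5
glue 0 0.63 [83.0, 251.5, 191.5, 364.7] [ 365.6 -109.1] [ 65.6 164.6] 43.5
shares [-1.49, 0.008, 0.397, -0.002, 0.006, -0.001] dist mm 308.3 rows>= 8 t 2.53 psi now 0.19 q6 0.81
```

View pics/b_wrist.png

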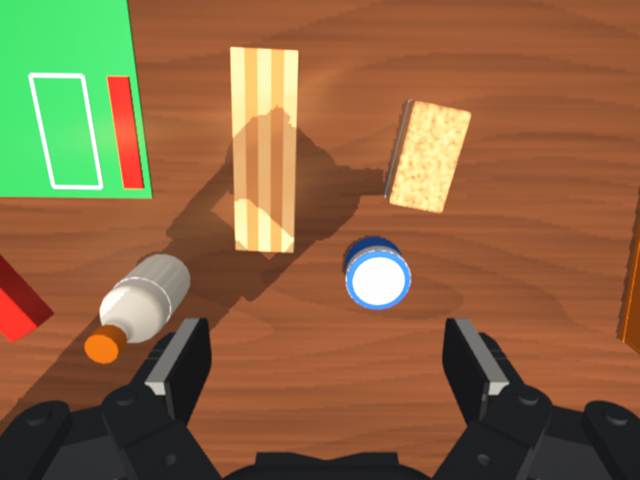

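View pics/b_top.png

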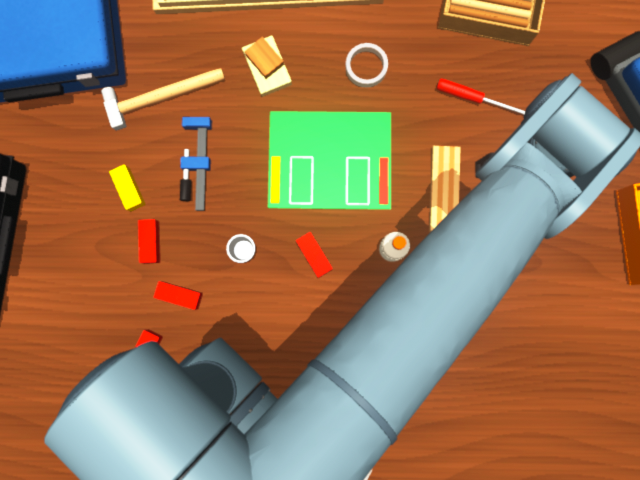

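>>> step_arm(
  rows=[
    [-0.745, 0, 0.2, 0, 0, 0],
    [-0.745, 0, 0.2, 0, 0, 0],
    [-0.745, 0, 0.2, 0, 0, 0],
    [-0.745, 0, 0.2, 0, 0, 0],
    [-0.745, 0, 0.2, 0, 0, 0],
  ],
)

```text
time: 2.95
ee_pos: [0.5415, -0.1656, 0.4214]
ee_rot: [[0.007, 0.001, 1.0], [-1.0, 0.002, 0.007], [-0.002, -1.0, 0.001]]
contact_force: [-0.9, -0.9, -0.2]
width: 0.0851
```

>>> step_arm(
  rows=[
    [-0.745, 0, 0.2, 0, 0, 0],
    [-0.745, 0, 0.2, 0, 0, 0],
    [-0.745, 0, 0.2, 0, 0, 0],
    [-0.745, 0, 0.2, 0, 0, 0],
    [-0.745, 0, 0.2, 0, 0, 0],
    [-0.745, 0, 0.2, 0, 0, 0],
  ],
)

```text
time: 3.45
ee_pos: [0.5806, -0.0159, 0.4217]
ee_rot: [[0.009, 0.001, 1.0], [-1.0, 0.002, 0.009], [-0.002, -1.0, 0.001]]
contact_force: [0.0, 0.0, 0.7]
width: 0.0857
```

```bash
python3 - <<'E'
from h import *
s=env.observe(); w=env.grab_frame("wrist"); 
cv2.imwrite("pics/c_wrist.png",w["color"][:,:,::-1])
np.savez("c.npz",color=w["color"],p=s["ee_pos"],R=s["ee_rot"],K=w["camera_matrix"],T=w["tool_from_camera"])
cw=cam(w,s); print(s["ee_pos"])
for th,z in dict(mat=.003,strip_red=.007,strip_yellow=.007).items():
    for m in env.masks_of(th,w)[:1]:
        k=max(cv2.findContours(m["pixels"].astype(np.uint8),0,2)[0],key=cv2.contourArea)
        r=cv2.minAreaRect((back(cw,k[:,0],z)[:,:2]*1000).astype(np.float32)); print(th,z,round(m["score"],2),m["bbox"],np.round(r[0],1),np.round(r[1],1),round(r[2],1))
plan([.43,.36,.42],0)
E
```

```text
[ 0.58062272 -0.01593836  0.42173155]
mat 0.003 0.91 [177.9, 46.7, 477.9, 273.5] [597.9 -16.5] [261.6 211.5] 90.0
strip_red 0.007 0.82 [433.9, 163.0, 458.0, 267.0] [ 552.9 -130.9] [100.4  19.7] 0.3
strip_yellow 0.007 0.91 [199.9, 164.1, 222.9, 263.1] [553.7  98.1] [ 19.1 100.2] 90.0
shares [-1.893, 0.011, -0.743, -0.002, 0.009, -0.003] dist mm 406.8 rows>= 10 t 3.65 psi now 0.27 q6 1.34
```

View pics/c_wrist.png

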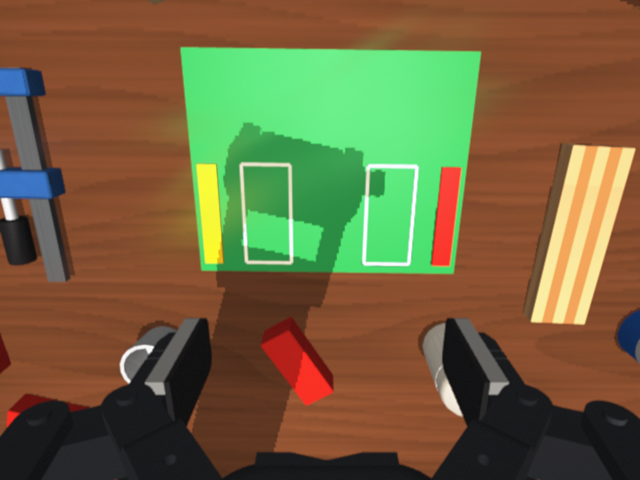

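>>> step_arm(
  rows=[
    [-0.945, 0, -0.37, 0, 0, 0],
    [-0.945, 0, -0.37, 0, 0, 0],
    [-0.945, 0, -0.37, 0, 0, 0],
    [-0.945, 0, -0.37, 0, 0, 0],
    [-0.945, 0, -0.37, 0, 0, 0],
    [-0.945, 0, -0.37, 0, 0, 0],
  ],
)

```text
time: 4.15
ee_pos: [0.5035, 0.1737, 0.4221]
ee_rot: [[0.009, 0.001, 1.0], [-1.0, 0.003, 0.009], [-0.003, -1.0, 0.001]]
contact_force: [0.1, -0.0, -0.3]
width: 0.0854
```

>>> step_arm(
  rows=[
    [-0.945, 0, -0.37, 0, 0, 0],
    [-0.945, 0, -0.37, 0, 0, 0],
    [-0.945, 0, -0.37, 0, 0, 0],
    [-0.945, 0, -0.37, 0, 0, 0],
    [-0.945, 0, -0.37, 0, 0, 0],
    [-0.945, 0, -0.37, 0, 0, 0],
    [-0.945, 0, -0.37, 0, 0, 0],
  ],
)

```text
time: 4.73
ee_pos: [0.4279, 0.3625, 0.4226]
ee_rot: [[0.01, 0.001, 1.0], [-1.0, 0.003, 0.01], [-0.003, -1.0, 0.001]]
contact_force: [-0.3, -0.9, -1.2]
width: 0.0854
```

```bash
python3 - <<'E'
from h import *
d=np.load("c.npz"); cc=cam(dict(camera_matrix=d["K"],tool_from_camera=d["T"]),dict(ee_pos=d["p"],ee_rot=d["R"]))
g=d["color"][140:290,180:480].min(2); b=(g>150).astype(np.uint8)
for k in cv2.findContours(b,0,2)[0]:
    if cv2.contourArea(k)<1500: continue
    r=cv2.minAreaRect((back(cc,k[:,0]+[180,140],.003)[:,:2]*1000).astype(np.float32)); print("outline",np.round(r[0],1),np.round(r[1],1),round(r[2],2))
s=env.observe(); w=env.grab_frame("wrist"); t=env.grab_frame("top"); 
cv2.imwrite("pics/d_wrist.png",w["color"][:,:,::-1]); cv2.imwrite("pics/d_top.png",t["color"][:,:,::-1])
cw=cam(w,s); print(s["ee_pos"])
for th in ["bearer_red","bearer_yellow"]:
  for f,c in ((w,cw),(t,cam(t))):
    for m in env.masks_of(th,f):
        k=max(cv2.findContours(m["pixels"].astype(np.uint8),0,2)[0],key=cv2.contourArea)
        r=cv2.minAreaRect((back(c,k[:,0],.03)[:,:2]*1000).astype(np.float32)); print(th,round(m["score"],2),m["bbox"],np.round(r[0],1),np.round(r[1],1),round(r[2],1))
E
```

```text
outline [552.1 -76.5] [ 50.3 104.1] 89.72
outline [552.5  43.8] [ 49.6 103.2] 89.26
[0.42785982 0.36246317 0.42258774]
bearer_red 0.93 [308.3, 151.5, 351.9, 247.9] [420.2 360.8] [92.9 36.6] 3.9
bearer_red 0.57 [347.5, 276.6, 443.7, 336.1] [312.6 296.7] [95.5 48.9] 74.2
bearer_red 0.56 [293.9, 359.3, 356.7, 441.7] [198.4 363.3] [ 43.5 106.1] 64.9
bearer_red 0.86 [129.3, 330.6, 161.2, 376.4] [187.1 357.4] [42.2 93.5] 65.0
bearer_red 0.72 [140.0, 216.7, 165.2, 263.1] [417.1 355.5] [94.  45.6] 3.9
bearer_red 0.69 [152.6, 282.6, 202.2, 307.7] [305.4 291.1] [96.4 37.9] 75.4
bearer_red 0.67 [298.5, 235.2, 333.7, 274.2] [391.1  12.9] [89.3 34.4] 31.5
bearer_red 0.2 [107.4, 164.0, 145.9, 210.2] [527.5 403.6] [98.5 43.2] 26.6
bearer_yellow 0.93 [227.8, 8.5, 312.7, 126.0] [531.4 410. ] [89.7 37.6] 25.3
bearer_yellow 0.88 [108.4, 166.0, 145.2, 211.2] [528.5 403.8] [100.8  44.6] 28.3
bearer_yellow 0.49 [380.5, 230.8, 411.1, 262.1] [ 408.1 -151.5] [54.9 64.2] 45.3
```

View pics/d_wrist.png

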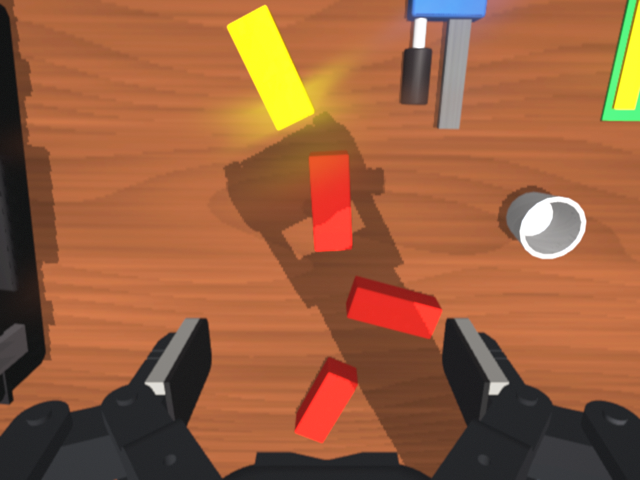

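```bash
cat >> h.py <<'E'
from scipy.optimize import minimize
def boxpts(x,y,yaw,l,w,h,z0=0):
    c,s=np.cos(yaw),np.sin(yaw); P=[]
    for a in(-1,1):
        for b in(-1,1):
            for z in(0,h): P.append([x+c*a*l/2-s*b*w/2,y+s*a*l/2+c*b*w/2,z0+z])
    return np.array(P)
def cylpts(x,y,d,h,z0=0):
    a=np.linspace(0,2*np.pi,40,endpoint=False); return np.vstack([np.c_[x+d/2*np.cos(a),y+d/2*np.sin(a),0*a+z0+z] for z in(0,h)])
def fit(masks,cams,x0,dims,z0=0,hfree=True,cyl=False):
    """x0=(x,y,yawdeg) m; returns x,y mm,yaw deg,h mm, iou per view"""
    U=4; S=[]
    for m in masks: S.append(cv2.resize(m.astype(np.uint8),None,fx=U,fy=U,interpolation=cv2.INTER_LINEAR)>0)
    def ious(v):
        x,y,yaw,h=v[0]/1e3,v[1]/1e3,np.radians(v[2]),(v[3]/1e3 if hfree else dims[-1])
        P=cylpts(x,y,dims[0],h,z0) if cyl else boxpts(x,y,yaw,dims[0],dims[1],h,z0)
        o=[]
        for m,c in zip(S,cams):
            q=cv2.convexHull((((proj(c,P)+.5)*U-.5)*16).astype(np.int32))
            I=np.zeros(m.shape,np.uint8); cv2.fillConvexPoly(I,q,1,shift=4); I=I>0
            o.append((I&m).sum()/max(1,(I|m).sum()))
        return o
    v0=np.array([x0[0]*1e3,x0[1]*1e3,x0[2],dims[-1]*1e3])
    sim=np.vstack([v0]+[v0+e for e in np.diag([6,6,4,8])])
    r=minimize(lambda v:-sum(ious(v)),v0,method="Nelder-Mead",options=dict(initial_simplex=sim,maxiter=200,xatol=.05,fatol=1e-4))
    return np.round(r.x,1),np.round(ious(r.x),3)
def best(th,f,near,c,z=.02):
    o=[]
    for m in env.masks_of(th,f):
        b=m["bbox"]; p=back(c,[[(b[0]+b[2])/2,(b[1]+b[3])/2]],z)[0,:2]
        if np.hypot(*(p-near))<.06: o.append(m)
    return o[0]["pixels"] if o else None
E
python3 - <<'E'
from h import *
s=env.observe(); w=env.grab_frame("wrist"); t=env.grab_frame("top"); cw,ct=cam(w,s),cam(t)
cv2.imwrite("pics/d_crop.png",cv2.resize(w["color"][120:280,250:480,::-1],None,fx=3,fy=3))
for th,x0 in (("bearer_red",(.418,.36,3.6)),("bearer_yellow",(.53,.408,25.5))):
    M=[best(th,w,x0[:2],cw),best(th,t,x0[:2],ct)]
    print(th,"both",fit(M,[cw,ct],x0,(.09,.036,.03)));print(" wrist h fixed",fit(M[:1],[cw],x0,(.09,.036,.03),hfree=False));print(" top h fixed",fit(M[1:],[ct],x0,(.09,.036,.03),hfree=False))
E
```

```text
bearer_red both (array([417.6, 360.3,   2.9,  24.5]), array([0.965, 0.954]))
 wrist h fixed (array([418. , 360.2,   3.6,  35. ]), array([0.957]))
 top h fixed (array([417. , 359.3,   1.5,  42.9]), array([0.926]))
bearer_yellow both (array([531.2, 411. ,  25.8,  24.5]), array([0.967, 0.874]))
 wrist h fixed (array([531. , 410.7,  25.5,  34.8]), array([0.972]))
 top h fixed (array([531. , 408.8,  28.3,  33.2]), array([0.863]))
```

View pics/d_crop.png

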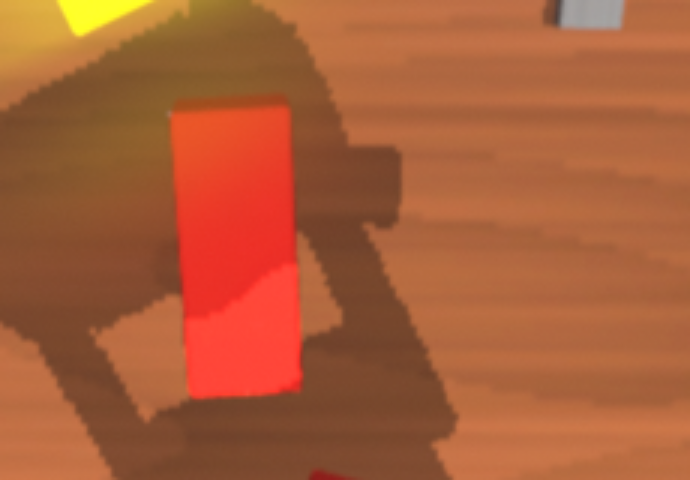

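```bash
python3 -c "
from h import *
plan([.418,.3603,.25],3.4)
plan([.418,.3603,.177],3.4)"
```

```text
shares [0.01, 0.863, -0.051, -0.002, -0.098, -0.006] dist mm 173.0 rows>= 5 t 5.33 psi now 0.46 q6 2.06
shares [0.011, 1.228, -0.051, -0.002, -0.098, -0.006] dist mm 245.9 rows>= 6 t 5.33 psi now 0.46 q6 2.06
```

>>> step_arm(
  rows=[
    [0.01, 0.863, -0.05, -0.002, -0.098, -0.006],
    [0.01, 0.863, -0.05, -0.002, -0.098, -0.006],
    [0.01, 0.863, -0.05, -0.002, -0.098, -0.006],
    [0.01, 0.863, -0.05, -0.002, -0.098, -0.006],
    [0.01, 0.863, -0.05, -0.002, -0.098, -0.006],
    [0.01, 0.863, -0.05, -0.002, -0.098, -0.006],
    [0.01, 0.863, -0.05, -0.002, -0.098, -0.006],
  ],
  gripper=0.4,
  grip_force=40,
)

```text
time: 5.92
ee_pos: [0.4191, 0.3608, 0.2519]
ee_rot: [[0.059, 0.002, 0.998], [-0.998, 0.001, 0.059], [-0.001, -1.0, 0.002]]
contact_force: [-0.1, 0.5, 1.0]
width: 0.06
```

```bash
python3 -c "
from h import *
plan([.418,.3603,.177],3.4)
s=env.observe(); w=env.grab_frame('wrist');cv2.imwrite('pics/e.png',w['color'][:,:,::-1]);print(s['ee_pos'],s['width'])"
```

```text
shares [0.003, 0.374, -0.006, -0.004, 0.0, -0.002] dist mm 74.9 rows>= 2 t 5.92 psi now 3.41 q6 2.02
[0.41905769 0.36080753 0.25187973] 0.060032363793657374
```

View pics/e.png

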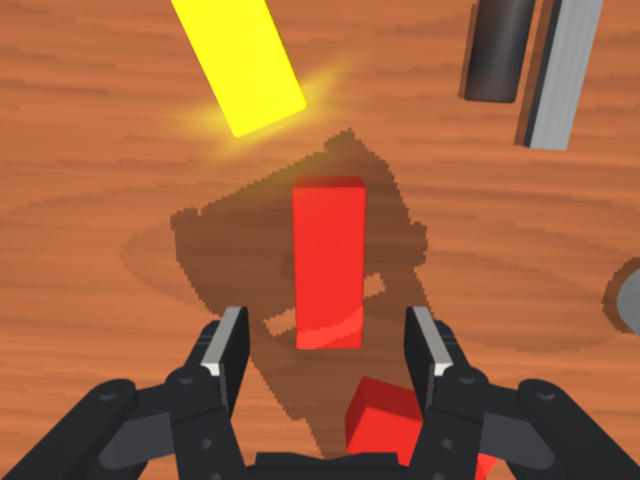

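>>> step_arm(
  rows=[
    [0.003, 0.15, -0.006, -0.004, 0, -0.002],
    [0.003, 0.3, -0.006, -0.004, 0, -0.002],
    [0.003, 0.374, -0.006, -0.004, 0, -0.002],
    [0.003, 0.374, -0.006, -0.004, 0, -0.002],
    [0.003, 0.374, -0.006, -0.004, 0, -0.002],
  ],
)

```text
time: 6.38
ee_pos: [0.4199, 0.3612, 0.1805]
ee_rot: [[0.059, 0.005, 0.998], [-0.998, 0.003, 0.059], [-0.003, -1.0, 0.005]]
contact_force: [0.0, -0.2, -0.6]
width: 0.0597
```

>>> step_arm(
  rows=[
    [0, 0, 0, 0, 0, 0],
    [0, 0, 0, 0, 0, 0],
    [0, 0, 0, 0, 0, 0],
    [0, 0, 0, 0, 0, 0],
    [0, 0, 0, 0, 0, 0],
    [0, 0, 0, 0, 0, 0],
    [0, 0, 0, 0, 0, 0],
    [0, 0, 0, 0, 0, 0],
  ],
  gripper=-0.6,
)

```text
time: 7.05
ee_pos: [0.4216, 0.3622, 0.1839]
ee_rot: [[0.059, 0.011, 0.998], [-0.998, 0.006, 0.059], [-0.006, -1.0, 0.011]]
contact_force: [-1.1, 0.3, 7.7]
width: 0.0353
```

```bash
python3 -c "
from h import *
plan([.4216,.3622,.33],3.4)"
```

```text
shares [-0.004, -0.731, 0.008, -0.021, 0.0, -0.011] dist mm 146.1 rows>= 4 t 7.05 psi now 3.41 q6 2.02
```

>>> step_arm(
  rows=[
    [-0.004, -0.2, 0.008, -0.021, 0, -0.011],
    [-0.004, -0.4, 0.008, -0.021, 0, -0.011],
    [-0.004, -0.6, 0.008, -0.021, 0, -0.011],
    [-0.004, -0.73, 0.008, -0.021, 0, -0.011],
    [-0.004, -0.73, 0.008, -0.021, 0, -0.011],
    [-0.004, -0.73, 0.008, -0.021, 0, -0.011],
  ],
)

```text
time: 7.55
ee_pos: [0.422, 0.3625, 0.3332]
ee_rot: [[0.06, 0.006, 0.998], [-0.998, 0.003, 0.06], [-0.003, -1.0, 0.006]]
contact_force: [1.0, -0.3, -1.4]
width: 0.035
```

```bash
python3 -c "
from h import *
s=env.observe(); w=env.grab_frame('wrist');cv2.imwrite('pics/f.png',w['color'][:,:,::-1]);print(s['ee_pos'],s['width'],s['contact_force'])
plan([.552,-.077,.33],0)"
```

```text
[0.4220136  0.36253573 0.33319303] 0.034977741820537464 [ 0.96606367 -0.27374642 -1.39716822]
shares [2.231, 0.004, 0.521, -0.003, 0.114, -0.001] dist mm 458.2 rows>= 11 t 7.6 psi now 3.42 q6 2.02
```

View pics/f.png

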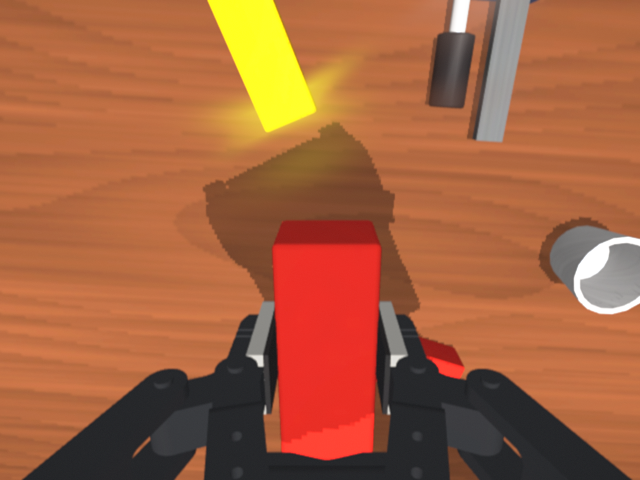

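```bash
cat >> h.py <<'E'
from scipy.optimize import least_squares
def held(f,corners,px,l,w,h):
    """corners: list of (sx along tool x,sz along tool z, st 1 top/0 bottom); returns [cx,cz,bottom y (mm), yaw,pitch deg]"""
    T=np.linalg.inv(np.array(f["tool_from_camera"])); c=(np.array(f["camera_matrix"]),T[:3,:3],T[:3,3])
    def res(v):
        a,p=np.radians(v[3]),np.radians(v[4])
        R=cv2.Rodrigues(np.array([p,0,0.]))[0]@cv2.Rodrigues(np.array([0,a,0.]))[0]
        X=np.array([R@np.array([sx*w/2,-h*st,sz*l/2]) for sx,sz,st in corners])+np.array([v[0],v[2],v[1]])/1e3
        return (proj(c,X)-np.array(px)).ravel()
    r=least_squares(res,[0,0,165,0,0]); return np.round(r.x,2),np.round(np.sqrt(np.mean(r.fun**2)),2)
E
python3 -c "
from h import *
f=env.grab_frame('wrist')
print(held(f,[(-1,1,1),(1,1,1),(-1,1,0),(1,1,0),(-1,-1,1),(1,-1,1)],[(274,244),(380,244),(280,221),(375,221),(282,455),(373,455)],.09,.036,.03))"
```

```text
(array([-1.6000e-01, -8.4800e+00,  1.8846e+02, -1.3000e-01, -1.0500e+00]), np.float64(1.4))
```

```bash
python3 -c "
from h import *
f=env.grab_frame('wrist')
T=np.linalg.inv(np.array(f['tool_from_camera'])); c=(np.array(f['camera_matrix']),T[:3,:3],T[:3,3])
for b in (.181,.184,.187):
  for cz in (-.008,-.005,-.002):
    print(b,cz,proj(c,[[-.018,b-.03,cz+.045],[.018,b-.03,cz+.045],[-.018,b,cz+.045],[0,b-.03,cz-.045]]).round(1).tolist())"
```

```text
0.181 -0.008 [[271.2, 253.7], [385.2, 253.8], [281.1, 225.0], [327.7, 469.9]]
0.181 -0.005 [[270.7, 244.8], [385.6, 244.9], [280.8, 217.5], [327.7, 464.0]]
0.181 -0.002 [[270.3, 235.7], [386.1, 235.8], [280.5, 209.9], [327.7, 458.0]]
0.184 -0.008 [[272.3, 250.3], [383.9, 250.4], [281.9, 222.7], [327.6, 463.3]]
0.184 -0.005 [[271.9, 241.5], [384.4, 241.6], [281.6, 215.3], [327.7, 457.5]]
0.184 -0.002 [[271.5, 232.6], [384.8, 232.7], [281.4, 207.9], [327.7, 451.5]]
0.187 -0.008 [[273.5, 247.0], [382.7, 247.1], [282.7, 220.5], [327.6, 456.9]]
0.187 -0.005 [[273.1, 238.4], [383.1, 238.5], [282.4, 213.2], [327.6, 451.2]]
0.187 -0.002 [[272.7, 229.7], [383.6, 229.8], [282.2, 205.9], [327.7, 445.3]]
```

>>> step_arm(
  rows=[
    [0.9, 0, 0.2, 0, 0, 0],
    [0.9, 0, 0.2, 0, 0, 0],
    [0.9, 0, 0.2, 0, 0, 0],
    [0.9, 0, 0.2, 0, 0, 0],
    [0.9, 0, 0.2, 0, 0, 0],
    [0.9, 0, 0.2, 0, 0, 0],
  ],
)

```text
time: 8.2
ee_pos: [0.472, 0.1815, 0.3268]
ee_rot: [[0.055, -0.005, 0.998], [-0.999, -0.003, 0.055], [0.002, -1.0, -0.005]]
contact_force: [-0.8, 0.6, -0.3]
width: 0.0349
```

>>> step_arm(
  rows=[
    [0.9, 0, 0.2, 0, 0, 0],
    [0.9, 0, 0.2, 0, 0, 0],
    [0.9, 0, 0.2, 0, 0, 0],
    [0.9, 0, 0.2, 0, 0, 0],
    [0.9, 0, 0.2, 0, 0, 0],
    [0.9, 0, 0.2, 0, 0, 0],
  ],
)

```text
time: 8.7
ee_pos: [0.5225, 0.0012, 0.3259]
ee_rot: [[0.05, -0.007, 0.999], [-0.999, -0.003, 0.05], [0.003, -1.0, -0.007]]
contact_force: [0.0, 0.2, -0.2]
width: 0.035
```

```bash
python3 -c "
from h import *
plan([.5584,-.0765,.25],-.2)"
```

```text
shares [0.396, 0.379, 0.162, 0.013, 0.103, 0.005] dist mm 114.4 rows>= 3 t 8.7 psi now 2.89 q6 1.31
```

>>> step_arm(
  rows=[
    [0.396, 0.38, 0.162, 0.013, 0.103, 0.005],
    [0.396, 0.38, 0.162, 0.013, 0.103, 0.005],
    [0.396, 0.38, 0.162, 0.013, 0.103, 0.005],
    [0.396, 0.38, 0.162, 0.013, 0.103, 0.005],
    [0.396, 0.38, 0.162, 0.013, 0.103, 0.005],
    [0.396, 0.38, 0.162, 0.013, 0.103, 0.005],
    [0.396, 0.38, 0.162, 0.013, 0.103, 0.005],
  ],
)

```text
time: 9.28
ee_pos: [0.5584, -0.075, 0.2506]
ee_rot: [[-0.002, 0.001, 1.0], [-1.0, -0.0, -0.002], [0.0, -1.0, 0.001]]
contact_force: [0.2, -0.7, -1.2]
width: 0.0349
```

```bash
python3 -c "
from h import *
plan([.5584,-.0765,.187],-.2)
s=env.observe(); w=env.grab_frame('wrist');cv2.imwrite('pics/g.png',w['color'][:,:,::-1]);print(s['ee_pos'],s['ee_rot'].round(4).tolist())"
```

```text
shares [0.007, 0.318, -0.0, -0.002, 0.003, 0.0] dist mm 63.6 rows>= 2 t 9.28 psi now -0.11 q6 1.24
[ 0.55840286 -0.07504399  0.25061167] [[-0.0018, 0.0009, 1.0], [-1.0, -0.0001, -0.0018], [0.0001, -1.0, 0.0009]]
```

View pics/g.png

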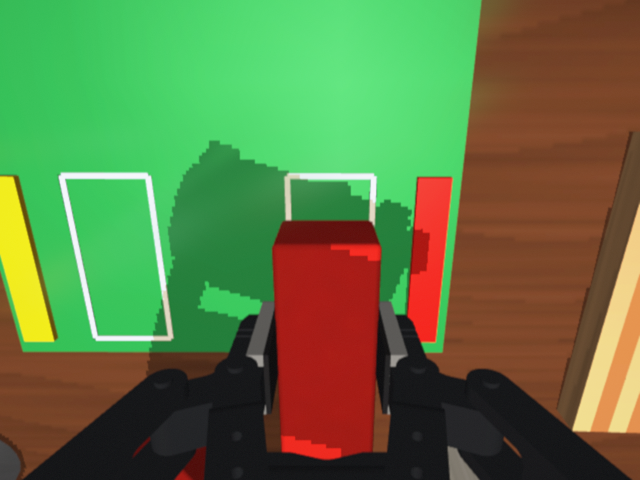

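>>> step_arm(
  rows=[
    [0.007, 0.1, 0, 0, 0, 0],
    [0.007, 0.2, 0, 0, 0, 0],
    [0.007, 0.27, 0, 0, 0, 0],
    [0.007, 0.3, 0, 0, 0, 0],
    [0.007, 0.318, 0, 0, 0, 0],
    [0.007, 0.318, 0, 0, 0, 0],
  ],
)

```text
time: 9.83
ee_pos: [0.5587, -0.0761, 0.1879]
ee_rot: [[-0.001, 0.002, 1.0], [-1.0, -0.0, -0.001], [0.0, -1.0, 0.002]]
contact_force: [0.1, -0.4, -0.3]
width: 0.035
```

```bash
python3 -c "
from h import *
plan([.5584,-.0765,.187],-.2)"
```

```text
shares [0.002, 0.004, -0.002, -0.004, 0.005, 0.001] dist mm 1.0 rows>= 1 t 9.83 psi now -0.06 q6 1.24
```

No contact yet; inch down.

>>> step_arm(
  rows=[
    [0.002, 0.008, -0.002, -0.004, 0.005, 0],
    [0.002, 0.014, -0.002, -0.004, 0.005, 0],
    [0.002, 0.018, -0.002, -0.004, 0.005, 0],
    [0.002, 0.018, -0.002, -0.004, 0.005, 0],
  ],
)

```text
time: 10.17
ee_pos: [0.5593, -0.0767, 0.187]
ee_rot: [[-0.003, 0.002, 1.0], [-1.0, -0.001, -0.003], [0.001, -1.0, 0.002]]
contact_force: [-5.5, 1.6, 11.6]
width: 0.0352
```

>>> step_arm(
  rows=[
    [0, 0, 0, 0, 0, 0],
    [0, 0, 0, 0, 0, 0],
    [0, 0, 0, 0, 0, 0],
    [0, 0, 0, 0, 0, 0],
  ],
  gripper=0.2,
)

```text
time: 10.5
ee_pos: [0.5594, -0.0768, 0.1871]
ee_rot: [[-0.003, 0.002, 1.0], [-1.0, -0.001, -0.003], [0.001, -1.0, 0.002]]
contact_force: [0.0, -0.0, -0.2]
width: 0.0513
```

>>> step_arm(
  rows=[
    [0, -0.15, 0, 0, 0, 0],
    [0, -0.35, 0, 0, 0, 0],
    [0, -0.55, 0, 0, 0, 0],
    [0, -0.75, 0, 0, 0, 0],
    [0, -0.95, 0, 0, 0, 0],
    [0, -0.95, 0, 0, 0, 0],
    [0, -0.95, 0, 0, 0, 0],
  ],
)

```text
time: 11.08
ee_pos: [0.5596, -0.0767, 0.3804]
ee_rot: [[-0.003, 0.009, 1.0], [-1.0, -0.004, -0.003], [0.004, -1.0, 0.009]]
contact_force: [-0.2, -0.1, -0.5]
width: 0.051
```

```bash
python3 - <<'E'
from h import *
s=env.observe(); w=env.grab_frame("wrist"); cw=cam(w,s)
cv2.imwrite("pics/h.png",w["color"][:,:,::-1])
m=best("bearer_red",w,(.552,-.077),cw,.03)
print(fit([m],[cw],(.552,-.077,0),(.09,.036,.03),z0=.003,hfree=False))
g=w["color"].min(2); 
for k in cv2.findContours((g>150).astype(np.uint8),0,2)[0]:
    if cv2.contourArea(k)<2500: continue
    r=cv2.minAreaRect((back(cw,k[:,0],.003)[:,:2]*1000).astype(np.float32)); print("outline",np.round(r[0],1),np.round(r[1],1),round(r[2],2))
plan([.44,.30,.38],0)
E
```

```text
(array([553.7, -76.3,  -0.7,  35.3]), array([0.967]))
outline [368.4 195.8] [65.  64.8] 89.72
outline [552.2  44. ] [ 49.9 102.8] 89.78
shares [-1.88, -0.022, -0.599, -0.001, -0.007, 0.001] dist mm 394.6 rows>= 10 t 11.18 psi now -0.2 q6 1.24
```

View pics/h.png

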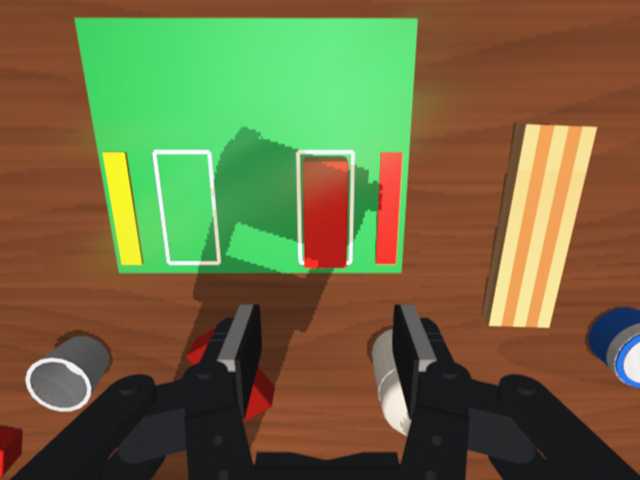

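>>> step_arm(
  rows=[
    [-0.9, 0, -0.06, 0, 0, 0],
    [-0.9, 0, -0.06, 0, 0, 0],
    [-0.9, 0, -0.06, 0, 0, 0],
    [-0.9, 0, -0.06, 0, 0, 0],
    [-0.9, 0, -0.06, 0, 0, 0],
    [-0.9, 0, -0.06, 0, 0, 0],
  ],
  gripper=0.4,
)

```text
time: 11.68
ee_pos: [0.546, 0.1066, 0.3731]
ee_rot: [[0.001, -0.004, 1.0], [-1.0, -0.0, 0.001], [0.0, -1.0, -0.004]]
contact_force: [0.6, 0.4, 0.1]
width: 0.0598
```

>>> step_arm(
  rows=[
    [-0.9, 0, -0.06, 0, 0, 0],
    [-0.9, 0, -0.06, 0, 0, 0],
    [-0.9, 0, -0.06, 0, 0, 0],
    [-0.9, 0, -0.06, 0, 0, 0],
    [-0.9, 0, -0.06, 0, 0, 0],
    [-0.9, 0, -0.06, 0, 0, 0],
  ],
)

```text
time: 12.18
ee_pos: [0.5332, 0.2888, 0.3708]
ee_rot: [[0.005, -0.008, 1.0], [-1.0, -0.001, 0.005], [0.001, -1.0, -0.008]]
contact_force: [0.0, -0.2, -0.7]
width: 0.0599
```

```bash
python3 -c "
from h import *
plan([.531,.4107,.26],25.5)"
```

```text
shares [-0.61, 0.554, -0.004, 0.015, -0.841, -0.002] dist mm 164.8 rows>= 4 t 12.18 psi now 0.27 q6 1.88
```

>>> step_arm(
  rows=[
    [-0.61, 0.55, 0, 0.015, -0.84, 0],
    [-0.61, 0.55, 0, 0.015, -0.84, 0],
    [-0.61, 0.55, 0, 0.015, -0.84, 0],
    [-0.61, 0.55, 0, 0.015, -0.84, 0],
    [-0.61, 0.55, 0, 0.015, -0.84, 0],
    [-0.61, 0.55, 0, 0.015, -0.84, 0],
    [-0.61, 0.55, 0, 0.015, -0.84, 0],
  ],
)

```text
time: 12.77
ee_pos: [0.5325, 0.4092, 0.2603]
ee_rot: [[0.428, -0.001, 0.904], [-0.904, -0.0, 0.428], [-0.0, -1.0, -0.001]]
contact_force: [0.6, -0.3, 0.1]
width: 0.06
```

```bash
python3 - <<'E'
from h import *
s=env.observe(); w=env.grab_frame("wrist"); cw=cam(w,s)
cv2.imwrite("pics/i.png",w["color"][:,:,::-1])
m=best("bearer_yellow",w,(.531,.41),cw,.03)
print(fit([m],[cw],(.531,.41,25.5),(.09,.036,.03),hfree=False))
plan([.531,.4107,.177],25.5)
E
```

```text
(array([530.4, 410.3,  25.6,  35. ]), array([0.968]))
shares [-0.011, 0.428, -0.007, -0.006, -0.006, -0.001] dist mm 85.6 rows>= 3 t 12.87 psi now 25.33 q6 1.61
```

View pics/i.png

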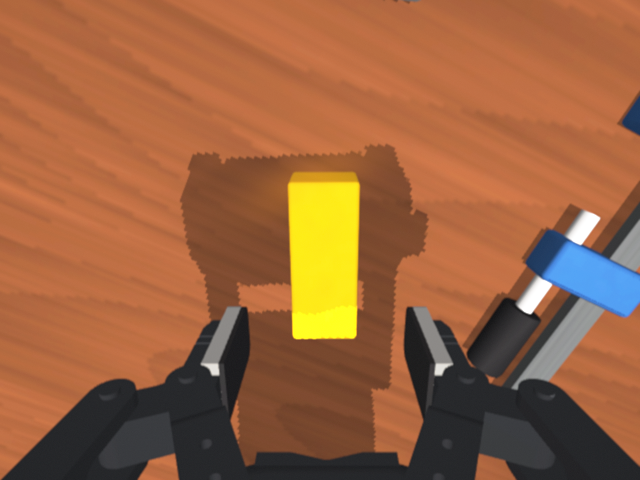

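>>> step_arm(
  rows=[
    [-0.011, 0.16, -0.01, -0.006, -0.006, 0],
    [-0.011, 0.32, -0.01, -0.006, -0.006, 0],
    [-0.011, 0.42, -0.015, -0.006, -0.006, 0],
    [-0.011, 0.428, -0.015, -0.006, -0.006, 0],
    [-0.011, 0.428, -0.015, -0.006, -0.006, 0],
  ],
)

```text
time: 13.28
ee_pos: [0.53, 0.4091, 0.1773]
ee_rot: [[0.429, -0.001, 0.903], [-0.903, 0.0, 0.429], [-0.0, -1.0, -0.0]]
contact_force: [0.2, -0.3, 0.3]
width: 0.0596
```

>>> step_arm(
  rows=[
    [0, 0, 0, 0, 0, 0],
    [0, 0, 0, 0, 0, 0],
    [0, 0, 0, 0, 0, 0],
    [0, 0, 0, 0, 0, 0],
    [0, 0, 0, 0, 0, 0],
    [0, 0, 0, 0, 0, 0],
    [0, 0, 0, 0, 0, 0],
  ],
  gripper=-0.6,
)

```text
time: 13.87
ee_pos: [0.5314, 0.4096, 0.1807]
ee_rot: [[0.429, 0.004, 0.903], [-0.903, 0.002, 0.429], [-0.0, -1.0, 0.005]]
contact_force: [-0.2, -1.8, 7.4]
width: 0.0353
```

```bash
python3 -c "
from h import *
s=env.observe();print(s['ee_pos'],s['width'])
plan([*s['ee_pos'][:2],.33],25.5)"
```

```text
[0.53144283 0.4095896  0.18072424] 0.03530622082435199
shares [-0.0, -0.746, 0.004, -0.009, -0.003, -0.0] dist mm 149.3 rows>= 4 t 13.87 psi now 25.42 q6 1.62
```

>>> step_arm(
  rows=[
    [0, -0.2, 0, -0.009, 0, 0],
    [0, -0.4, 0, -0.009, 0, 0],
    [0, -0.6, 0, -0.009, 0, 0],
    [0, -0.74, 0, -0.009, 0, 0],
    [0, -0.74, 0, -0.009, 0, 0],
  ],
)

```text
time: 14.28
ee_pos: [0.5326, 0.4104, 0.3389]
ee_rot: [[0.429, 0.014, 0.903], [-0.903, 0.008, 0.429], [-0.001, -1.0, 0.016]]
contact_force: [0.9, 0.7, 0.4]
width: 0.0352
```

```bash
python3 -c "
from h import *
f=env.grab_frame('wrist');cv2.imwrite('pics/j.png',f['color'][:,:,::-1])
T=np.linalg.inv(np.array(f['tool_from_camera'])); c=(np.array(f['camera_matrix']),T[:3,:3],T[:3,3])
for b in (.179,.182,):
  for cz in (-.006,-.003,0):
    print(b,cz,proj(c,[[-.018,b-.03,cz+.045],[.018,b-.03,cz+.045],[-.018,b,cz+.045],[0,b-.03,cz-.045]]).round(1).tolist())
plan([.555,.0435,.33],25.5)
"
```

```text
0.179 -0.006 [[269.9, 250.7], [386.1, 250.8], [280.2, 222.1], [327.5, 470.9]]
0.179 -0.003 [[269.5, 241.6], [386.6, 241.7], [279.9, 214.5], [327.5, 464.9]]
0.179 0 [[269.0, 232.4], [387.1, 232.4], [279.6, 206.8], [327.6, 458.8]]
0.182 -0.006 [[271.1, 247.3], [384.8, 247.4], [281.0, 219.8], [327.5, 464.2]]
0.182 -0.003 [[270.7, 238.4], [385.3, 238.5], [280.7, 212.3], [327.5, 458.3]]
0.182 0 [[270.3, 229.3], [385.7, 229.4], [280.5, 204.7], [327.5, 452.3]]
shares [1.705, 0.016, -0.682, -0.02, -0.002, -0.001] dist mm 367.2 rows>= 9 t 14.33 psi now 25.43 q6 1.62
```

View pics/j.png

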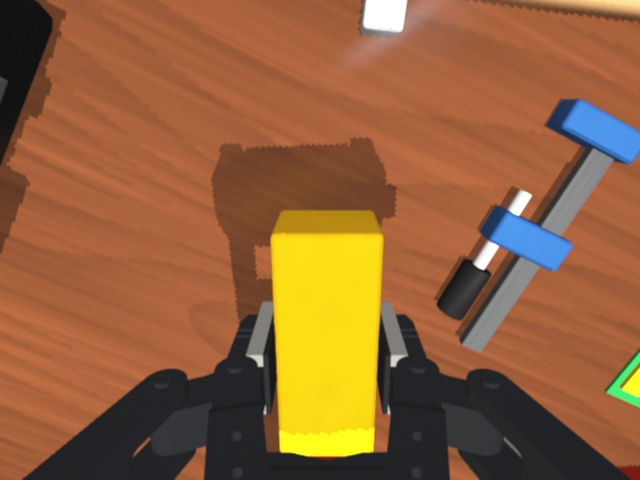

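>>> step_arm(
  rows=[
    [0.85, 0, -0.34, -0.02, 0, 0],
    [0.85, 0, -0.34, -0.02, 0, 0],
    [0.85, 0, -0.34, -0.02, 0, 0],
    [0.85, 0, -0.34, -0.02, 0, 0],
    [0.85, 0, -0.34, -0.02, 0, 0],
    [0.85, 0, -0.34, -0.02, 0, 0],
  ],
)

```text
time: 14.83
ee_pos: [0.5434, 0.2239, 0.333]
ee_rot: [[0.425, -0.002, 0.905], [-0.905, -0.0, 0.425], [-0.001, -1.0, -0.002]]
contact_force: [-0.3, -0.6, -0.7]
width: 0.035
```

```bash
python3 -c "
from h import *
plan([.5545,.0437,.26],-.2)"
```

```text
shares [0.839, 0.365, -0.332, 0.004, 0.846, -0.0] dist mm 194.8 rows>= 5 t 14.83 psi now 25.17 q6 1.33
```

>>> step_arm(
  rows=[
    [0.84, 0.365, -0.332, 0.004, 0.846, 0],
    [0.84, 0.365, -0.332, 0.004, 0.846, 0],
    [0.84, 0.365, -0.332, 0.004, 0.846, 0],
    [0.84, 0.365, -0.332, 0.004, 0.846, 0],
    [0.84, 0.365, -0.332, 0.004, 0.846, 0],
    [0.84, 0.365, -0.332, 0.004, 0.846, 0],
    [0.84, 0.365, -0.332, 0.004, 0.846, 0],
    [0.84, 0.365, -0.332, 0.004, 0.846, 0],
  ],
)

```text
time: 15.5
ee_pos: [0.5545, 0.0444, 0.2597]
ee_rot: [[-0.003, -0.001, 1.0], [-1.0, 0.001, -0.003], [-0.001, -1.0, -0.001]]
contact_force: [-0.8, -0.4, -1.0]
width: 0.0354
```

```bash
python3 -c "
from h import *
plan([.5545,.0437,.185],-.2)
f=env.grab_frame('wrist');cv2.imwrite('pics/k.png',f['color'][:,:,::-1])"
```

```text
shares [0.004, 0.373, 0.0, 0.002, 0.001, -0.001] dist mm 74.7 rows>= 2 t 15.5 psi now -0.18 q6 1.45
```

View pics/k.png

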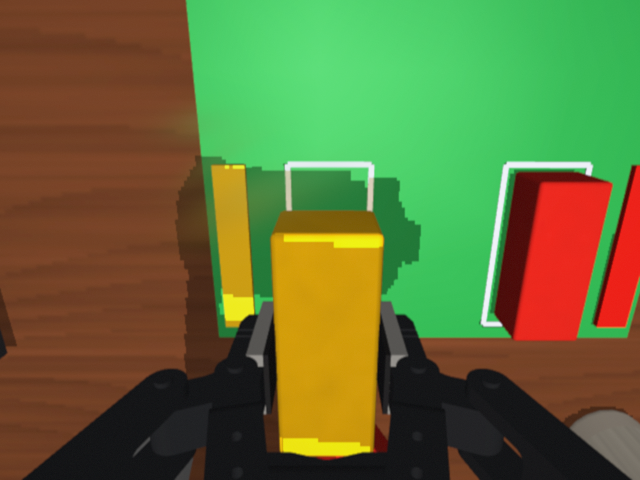

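>>> step_arm(
  rows=[
    [0.004, 0.14, 0, 0.002, 0, 0],
    [0.004, 0.27, 0, 0.002, 0, 0],
    [0.004, 0.34, 0, 0.002, 0, 0],
    [0.004, 0.36, 0, 0.002, 0, 0],
    [0.004, 0.373, 0, 0.002, 0, 0],
    [0.004, 0.38, 0, 0.002, 0, 0],
    [0.004, 0.385, 0, 0.002, 0, 0],
  ],
)

```text
time: 16.13
ee_pos: [0.5554, 0.0445, 0.1844]
ee_rot: [[-0.001, 0.004, 1.0], [-1.0, 0.0, -0.001], [-0.0, -1.0, 0.004]]
contact_force: [0.3, -0.1, -0.8]
width: 0.0352
```

>>> step_arm(
  rows=[
    [0.002, 0.008, -0.004, -0.008, 0.004, 0],
    [0.002, 0.014, -0.004, -0.008, 0.004, 0],
    [0.002, 0.016, -0.004, -0.008, 0.004, 0],
  ],
)

```text
time: 16.38
ee_pos: [0.5554, 0.0441, 0.1837]
ee_rot: [[-0.003, 0.0, 1.0], [-1.0, 0.0, -0.003], [-0.0, -1.0, 0.0]]
contact_force: [-8.0, 0.6, 17.4]
width: 0.0349
```

>>> step_arm(
  rows=[
    [0, 0, 0, 0, 0, 0],
    [0, 0, 0, 0, 0, 0],
    [0, 0, 0, 0, 0, 0],
    [0, 0, 0, 0, 0, 0],
  ],
  gripper=0.2,
)

```text
time: 16.72
ee_pos: [0.5555, 0.0441, 0.1838]
ee_rot: [[-0.003, 0.001, 1.0], [-1.0, 0.0, -0.003], [-0.0, -1.0, 0.001]]
contact_force: [0.6, -0.6, -0.5]
width: 0.0511
```

>>> step_arm(
  rows=[
    [0, -0.15, 0, 0, 0, 0],
    [0, -0.35, 0, 0, 0, 0],
    [0, -0.55, 0, 0, 0, 0],
    [0, -0.75, 0, 0, 0, 0],
    [0, -0.95, 0, 0, 0, 0],
    [0, -0.95, 0, 0, 0, 0],
    [0, -0.95, 0, 0, 0, 0],
  ],
)

```text
time: 17.3
ee_pos: [0.5561, 0.044, 0.3771]
ee_rot: [[-0.003, 0.007, 1.0], [-1.0, -0.001, -0.003], [0.001, -1.0, 0.007]]
contact_force: [0.6, -0.1, -1.4]
width: 0.0518
```

```bash
python3 - <<'E'
from h import *
s=env.observe(); w=env.grab_frame("wrist"); cw=cam(w,s)
cv2.imwrite("pics/l.png",w["color"][:,:,::-1])
for th,y,z in (("bearer_yellow",.0437,.003),("bearer_red",-.0765,.003)):
    m=best(th,w,(.552,y),cw,.03)
    print(th,fit([m],[cw],(.552,y,0),(.09,.036,.03),z0=z,hfree=False))
m=env.masks_of("mat",w)[0]["pixels"]
for th in ("strip_red","strip_yellow"):
  for q in env.masks_of(th,w)[:1]:
    k=max(cv2.findContours(q["pixels"].astype(np.uint8),0,2)[0],key=cv2.contourArea)
    r=cv2.minAreaRect((back(cw,k[:,0],.007)[:,:2]*1000).astype(np.float32)); print(th,np.round(r[0],1),np.round(r[1],1),round(r[2],2))
plan([.53,-.26,.38],-2.1)
E
```

```text
bearer_yellow (array([ 5.545e+02,  4.470e+01, -2.000e-01,  3.420e+01]), array([0.955]))
bearer_red (array([553.9, -76.4,   0.7,  29.6]), array([0.945]))
strip_red [ 552.8 -130.6] [ 20.1 100.2] 89.61
strip_yellow [554.2  98.7] [ 20.2 100. ] 89.98
shares [1.521, -0.041, -0.12, 0.006, 0.063, -0.001] dist mm 305.2 rows>= 8 t 17.6 psi now -0.2 q6 1.45
```

View pics/l.png

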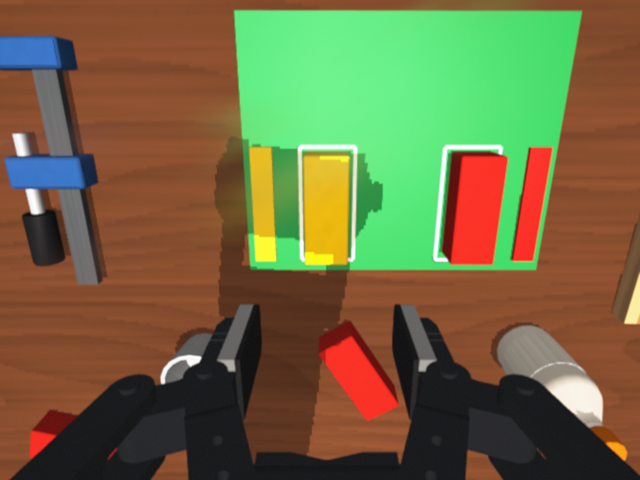

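>>> step_arm(
  rows=[
    [0.76, -0.02, -0.06, 0, 0.03, 0],
    [0.76, -0.02, -0.06, 0, 0.03, 0],
    [0.76, -0.02, -0.06, 0, 0.03, 0],
    [0.76, -0.02, -0.06, 0, 0.03, 0],
    [0.76, -0.02, -0.06, 0, 0.03, 0],
  ],
  gripper=0.8,
)

```text
time: 18.02
ee_pos: [0.542, -0.1121, 0.3749]
ee_rot: [[-0.025, -0.004, 1.0], [-1.0, -0.0, -0.025], [0.0, -1.0, -0.004]]
contact_force: [0.2, -1.4, -0.7]
width: 0.0769
```

>>> step_arm(
  rows=[
    [0.76, -0.02, -0.06, 0, 0.03, 0],
    [0.76, -0.02, -0.06, 0, 0.03, 0],
    [0.76, -0.02, -0.06, 0, 0.03, 0],
    [0.76, -0.02, -0.06, 0, 0.03, 0],
    [0.76, -0.02, -0.06, 0, 0.03, 0],
    [0.76, -0.02, -0.06, 0, 0.03, 0],
  ],
)

```text
time: 18.52
ee_pos: [0.526, -0.2648, 0.378]
ee_rot: [[-0.043, -0.006, 0.999], [-0.999, 0.001, -0.043], [-0.001, -1.0, -0.006]]
contact_force: [-0.6, 1.2, -0.5]
width: 0.0766
```

```bash
python3 - <<'E'
from h import *
s=env.observe(); w=env.grab_frame("wrist"); t=env.grab_frame("top"); cw,ct=cam(w,s),cam(t)
cv2.imwrite("pics/m.png",w["color"][:,:,::-1]); cv2.imwrite("pics/m_top.png",t["color"][:,:,::-1]);
x0=(.534,-.259,-2.2)
m=best("panel",w,x0[:2],cw,.018); print(fit([m],[cw],x0,(.18,.056,.018),hfree=False))
d=np.load("b.npz"); cb=cam(w,dict(ee_pos=d["p"],ee_rot=d["R"]))
# side-view mate for height: earlier wrist view b
fb=cv2.cvtColor(d["color"],cv2.COLOR_RGB2HSV); mb=((fb[...,1]<140)&(fb[...,2]>120)).astype(np.uint8); mb[:, :220]=0; mb[:,310:]=0; mb[:35]=0; mb[260:]=0
k=max(cv2.findContours(mb,0,2)[0],key=cv2.contourArea); mm=np.zeros_like(mb); cv2.fillConvexPoly(mm,cv2.convexHull(k),1); print(mm.sum())
print("both",fit([m,mm>0],[cw,cb],x0,(.18,.056,.018)))
plan([.534,-.2595,.25],-2.2)
E
```

```text
(array([ 533.2, -258.8,   -2.3,   26.5]), array([0.975]))
8339
both (array([ 533.3, -259. ,   -2.2,   14.6]), array([0.981, 0.634]))
shares [-0.016, 0.641, 0.04, 0.01, -0.001, -0.001] dist mm 128.6 rows>= 4 t 18.67 psi now -2.22 q6 0.96
```

View pics/m.png

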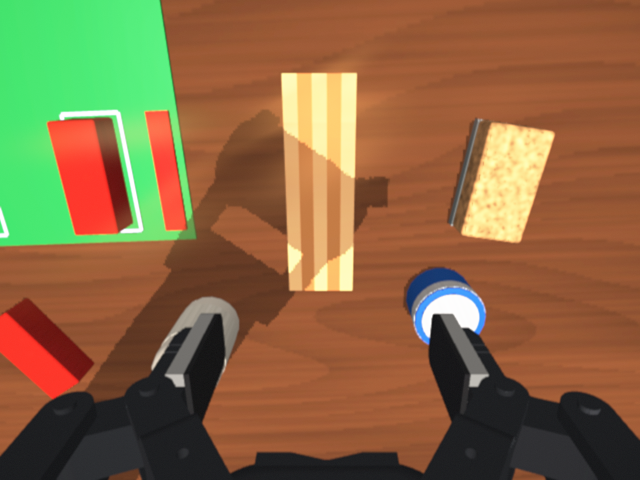

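>>> step_arm(
  rows=[
    [-0.018, 0.2, 0.036, 0.01, 0, 0],
    [-0.018, 0.4, 0.036, 0.01, 0, 0],
    [-0.018, 0.6, 0.036, 0.01, 0, 0],
    [-0.018, 0.8, 0.036, 0.01, 0, 0],
    [-0.018, 0.9, 0.036, 0.01, 0, 0],
    [-0.018, 0.9, 0.036, 0.01, 0, 0],
    [-0.018, 0.9, 0.036, 0.01, 0, 0],
  ],
)

```text
time: 19.25
ee_pos: [0.5329, -0.2576, 0.1975]
ee_rot: [[-0.037, -0.002, 0.999], [-0.999, 0.002, -0.037], [-0.002, -1.0, -0.002]]
contact_force: [-0.4, 0.4, 0.6]
width: 0.0767
```

```bash
python3 - <<'E'
from h import *
s=env.observe(); w=env.grab_frame("wrist"); 
cv2.imwrite("pics/n.png",w["color"][:,:,::-1])
plan([.533,-.259,.171],-2.2)
E
```

```text
shares [0.003, 0.142, -0.004, -0.002, 0.002, 0.0] dist mm 28.5 rows>= 1 t 19.3 psi now -2.14 q6 0.97
```

View pics/n.png

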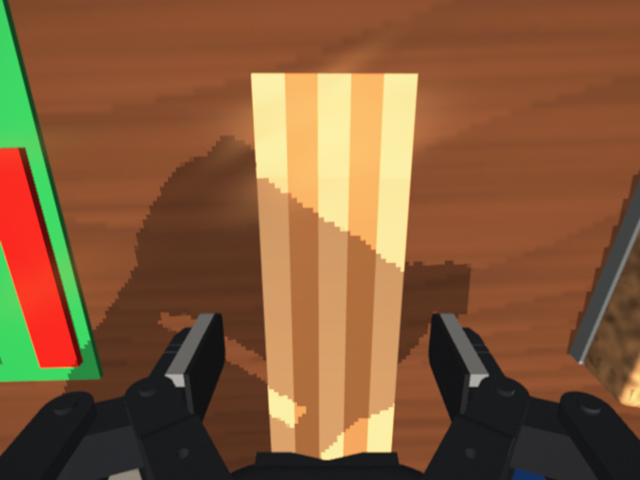

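>>> step_arm(
  rows=[
    [0.01, 0.08, -0.004, 0, 0, 0],
    [0.01, 0.13, -0.004, 0, 0, 0],
    [0.01, 0.145, -0.004, 0, 0, 0],
    [0.01, 0.145, -0.004, 0, 0, 0],
  ],
)

```text
time: 19.63
ee_pos: [0.533, -0.2603, 0.1708]
ee_rot: [[-0.037, 0.001, 0.999], [-0.999, -0.0, -0.037], [0.0, -1.0, 0.001]]
contact_force: [0.0, 0.1, -0.9]
width: 0.0772
```

>>> step_arm(
  rows=[
    [0, 0, 0, 0, 0, 0],
    [0, 0, 0, 0, 0, 0],
    [0, 0, 0, 0, 0, 0],
    [0, 0, 0, 0, 0, 0],
    [0, 0, 0, 0, 0, 0],
    [0, 0, 0, 0, 0, 0],
  ],
  gripper=0,
  grip_force=50,
)

```text
time: 20.13
ee_pos: [0.5336, -0.2606, 0.1722]
ee_rot: [[-0.037, 0.003, 0.999], [-0.999, -0.001, -0.037], [0.001, -1.0, 0.003]]
contact_force: [-0.4, 0.8, 5.8]
width: 0.055
```

```bash
python3 -c "
from h import *
s=env.observe();print(s['ee_pos'],s['width'])
plan([*s['ee_pos'][:2],.30],-2.2)"
```

```text
[ 0.53356911 -0.26061893  0.1721725 ] 0.054980528330079506
shares [0.001, -0.639, 0.002, -0.006, 0.002, 0.003] dist mm 127.8 rows>= 4 t 20.13 psi now -2.13 q6 0.96
```

>>> step_arm(
  rows=[
    [0, -0.15, 0, -0.006, 0, 0.003],
    [0, -0.3, 0, -0.006, 0, 0.003],
    [0, -0.45, 0, -0.006, 0, 0.003],
    [0, -0.6, 0, -0.006, 0, 0.003],
    [0, -0.64, 0, -0.006, 0, 0.003],
    [0, -0.64, 0, -0.006, 0, 0.003],
  ],
)

```text
time: 20.63
ee_pos: [0.5338, -0.2609, 0.303]
ee_rot: [[-0.037, 0.005, 0.999], [-0.999, -0.003, -0.037], [0.003, -1.0, 0.005]]
contact_force: [0.2, -1.0, -0.8]
width: 0.055
```

```bash
python3 - <<'E'
from h import *
s=env.observe(); w=env.grab_frame("wrist"); 
cv2.imwrite("pics/o.png",w["color"][:,:,::-1]); print(s["width"],s["contact_force"])
f=w;T=np.linalg.inv(np.array(f['tool_from_camera'])); c=(np.array(f['camera_matrix']),T[:3,:3],T[:3,3])
for cz in (-.003,0,.003): print(cz,proj(c,[[-.028,.1722-.018,cz+.09],[.028,.1722-.018,cz+.09]]).round(1).tolist())
plan([.553,-.0165,.30],89.7)
E
```

```text
0.05497677698238055 [ 0.20581458 -1.04392781 -0.78788384]
-0.003 [[229.6, 85.0], [427.4, 85.1]]
0 [[228.8, 73.6], [428.3, 73.8]]
0.003 [[228.0, 62.0], [429.1, 62.2]]
shares [-1.223, 0.001, 0.054, -0.001, -3.061, 0.002] dist mm 244.7 rows>= 13 t 20.68 psi now -2.13 q6 0.96
```

View pics/o.png

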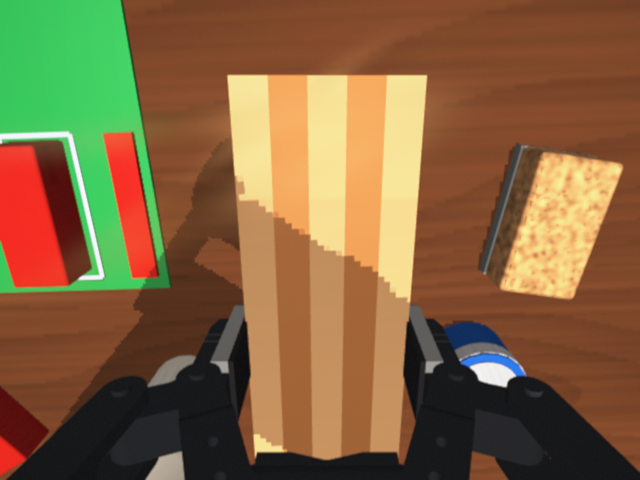

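>>> step_arm(
  rows=[
    [-0.4, -0.1, 0.1, 0, -1, 0],
    [-0.4, -0.1, 0.1, 0, -1, 0],
    [-0.4, -0.1, 0.1, 0, -1, 0],
    [-0.4, -0.1, 0.1, 0, -1, 0],
    [-0.4, -0.1, 0.1, 0, -1, 0],
    [-0.4, -0.1, 0.1, 0, -1, 0],
  ],
)

```text
time: 21.18
ee_pos: [0.5555, -0.1809, 0.3177]
ee_rot: [[0.466, -0.003, 0.885], [-0.885, 0.002, 0.466], [-0.003, -1.0, -0.002]]
contact_force: [-0.2, -0.1, -1.4]
width: 0.0549
```

>>> step_arm(
  rows=[
    [-0.35, 0, 0.2, 0, -1, 0],
    [-0.35, 0, 0.2, 0, -1, 0],
    [-0.35, 0, 0.2, 0, -1, 0],
    [-0.35, 0, 0.2, 0, -1, 0],
    [-0.35, 0, 0.2, 0, -1, 0],
    [-0.35, 0, 0.2, 0, -1, 0],
  ],
)

```text
time: 21.68
ee_pos: [0.558, -0.1006, 0.3168]
ee_rot: [[0.843, -0.005, 0.537], [-0.537, 0.002, 0.844], [-0.005, -1.0, -0.001]]
contact_force: [-0.1, -0.2, -1.1]
width: 0.055
```

```bash
python3 -c "
from h import *
plan([.553,-.0163,.27],89.7)"
```

```text
shares [-0.246, 0.235, 0.343, -0.002, -1.073, -0.01] dist mm 96.6 rows>= 5 t 21.68 psi now 57.51 q6 0.19
```

>>> step_arm(
  rows=[
    [-0.246, 0.1, 0.343, 0, -1, -0.01],
    [-0.246, 0.235, 0.343, 0, -1, -0.01],
    [-0.246, 0.235, 0.343, 0, -1, -0.01],
    [-0.246, 0.235, 0.343, 0, -1, -0.01],
    [-0.246, 0.235, 0.343, 0, -1, -0.01],
    [-0.246, 0.235, 0.343, 0, -1, -0.01],
    [-0.246, 0.235, 0.343, 0, -1, -0.01],
  ],
)

```text
time: 22.27
ee_pos: [0.5535, -0.0171, 0.2705]
ee_rot: [[0.999, 0.001, 0.049], [-0.049, 0.0, 0.999], [0.001, -1.0, 0.0]]
contact_force: [0.8, -1.0, -3.2]
width: 0.0549
```

```bash
python3 -c "
from h import *
plan([.553,-.0163,.222],89.7)"
```

```text
shares [-0.003, 0.242, 0.004, -0.001, -0.083, 0.003] dist mm 48.5 rows>= 2 t 22.27 psi now 87.21 q6 -0.19
```

>>> step_arm(
  rows=[
    [-0.003, 0.1, 0.004, 0, -0.083, 0.003],
    [-0.003, 0.2, 0.004, 0, -0.083, 0.003],
    [-0.003, 0.242, 0.004, 0, -0.083, 0.003],
    [-0.003, 0.242, 0.004, 0, -0.083, 0.003],
    [-0.003, 0.242, 0.004, 0, -0.083, 0.003],
  ],
)

```text
time: 22.68
ee_pos: [0.5531, -0.0167, 0.2223]
ee_rot: [[1.0, -0.0, 0.007], [-0.007, 0.0, 1.0], [-0.0, -1.0, 0.0]]
contact_force: [-0.1, 1.0, -1.1]
width: 0.0551
```

```bash
python3 - <<'E'
from h import *
plan([.553,-.0163,.206],89.7)
for n in("wrist","top","side"): cv2.imwrite(f"pics/p_{n}.png",env.grab_frame(n)["color"][:,:,::-1])
E
```

```text
shares [-0.001, 0.081, 0.002, -0.001, -0.004, -0.001] dist mm 16.3 rows>= 1 t 22.68 psi now 89.58 q6 -0.23
```

View pics/p_wrist.png

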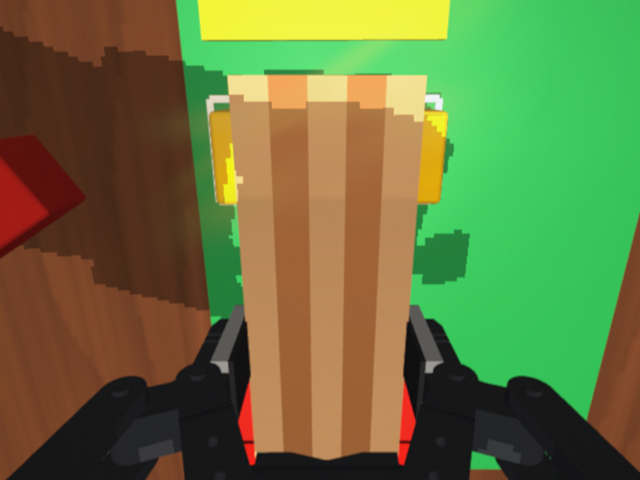

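View pics/p_side.png

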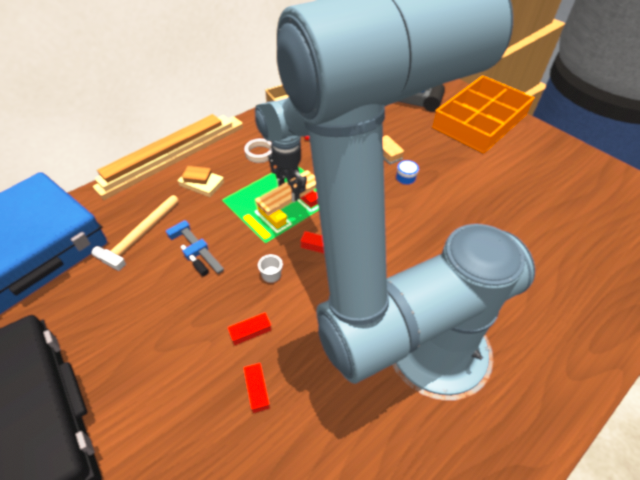

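>>> step_arm(
  rows=[
    [0, 0.05, 0.002, 0, -0.004, 0],
    [0, 0.075, 0.002, 0, -0.004, 0],
    [0, 0.085, 0.002, 0, -0.004, 0],
    [0, 0.088, 0.002, 0, -0.004, 0],
  ],
)

```text
time: 23.17
ee_pos: [0.5534, -0.016, 0.2052]
ee_rot: [[1.0, 0.001, 0.004], [-0.004, 0.0, 1.0], [0.001, -1.0, 0.0]]
contact_force: [-0.3, 0.8, -1.1]
width: 0.0546
```

>>> step_arm(
  rows=[
    [0, 0.005, 0, 0, 0, 0],
    [0, 0.01, 0, 0, 0, 0],
    [0, 0.012, 0, 0, 0, 0],
  ],
)

```text
time: 23.42
ee_pos: [0.5539, -0.0161, 0.2051]
ee_rot: [[1.0, -0.001, 0.004], [-0.004, 0.0, 1.0], [-0.001, -1.0, 0.0]]
contact_force: [-11.6, 1.2, 19.8]
width: 0.0549
```

>>> step_arm(
  rows=[
    [0, -0.004, 0, 0, 0, 0],
    [0, -0.004, 0, 0, 0, 0],
    [0, -0.004, 0, 0, 0, 0],
    [0, -0.004, 0, 0, 0, 0],
    [0, -0.004, 0, 0, 0, 0],
  ],
  gripper=0.8,
)

```text
time: 23.83
ee_pos: [0.5539, -0.016, 0.2056]
ee_rot: [[1.0, -0.001, 0.004], [-0.004, 0.0, 1.0], [-0.001, -1.0, 0.0]]
contact_force: [-0.4, 0.7, 0.0]
width: 0.0768
```

>>> step_arm(
  rows=[
    [0, -0.15, 0, 0, 0, 0],
    [0, -0.35, 0, 0, 0, 0],
    [0, -0.55, 0, 0, 0, 0],
    [0, -0.75, 0, 0, 0, 0],
    [0, -0.9, 0, 0, 0, 0],
    [0, -0.9, 0, 0, 0, 0],
    [0, -0.9, 0, 0, 0, 0],
  ],
)

```text
time: 24.42
ee_pos: [0.5545, -0.0162, 0.3879]
ee_rot: [[1.0, 0.003, 0.004], [-0.004, -0.001, 1.0], [0.003, -1.0, -0.001]]
contact_force: [-0.5, 0.9, 0.2]
width: 0.0769
```

```bash
python3 - <<'E'
from h import *
s=env.observe(); w=env.grab_frame("wrist"); cw=cam(w,s); t=env.grab_frame("top")
cv2.imwrite("pics/q.png",w["color"][:,:,::-1])
m=best("panel",w,(.553,-.016),cw,.05)
print(fit([m],[cw],(.553,-.016,90),(.18,.056,.018),z0=.033,hfree=False))
ct=cam(t);m=best("panel",t,(.553,-.016),ct,.05)
if m is not None: print(m.sum())
for th in("bearer_red","bearer_yellow"):
  for q in env.masks_of(th,w)[:2]: print(th,q["score"],q["bbox"],back(cw,[[q["bbox"][0],q["bbox"][1]],[q["bbox"][2],q["bbox"][3]]],.033).round(4).tolist())
E
```

```text
(array([554. , -15.3,  89.8,  18.9]), array([0.987]))
bearer_red 0.89 [62.3, 113.8, 190.6, 210.1] [[0.3564, 0.055, 0.033], [0.4449, -0.0209, 0.033]]
bearer_red 0.83 [273.4, 239.7, 377.2, 290.4] [[0.5114, -0.0469, 0.033], [0.6004, -0.0946, 0.033]]
bearer_yellow 0.92 [265.4, 101.3, 384.2, 149.8] [[0.5104, 0.0635, 0.033], [0.6012, 0.0273, 0.033]]
```

View pics/q.png

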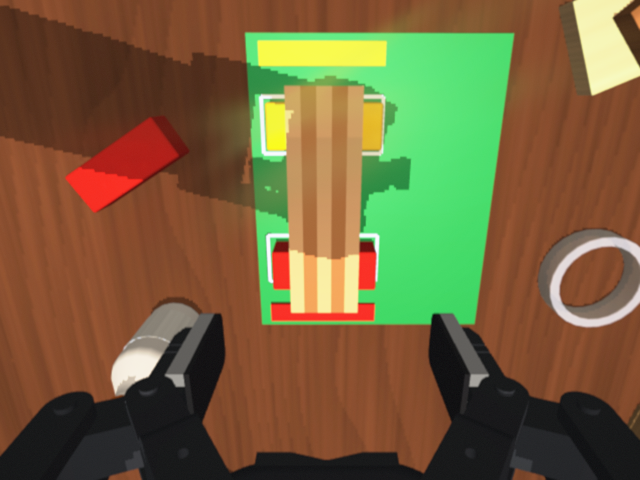

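>>> step_arm(
  rows=[
    [-0.05, 0, -0.5, 0, 1, 0],
    [-0.05, 0, -0.5, 0, 1, 0],
    [-0.05, 0, -0.5, 0, 1, 0],
    [-0.05, 0, -0.5, 0, 1, 0],
    [-0.05, 0, -0.5, 0, 1, 0],
    [-0.05, 0, -0.5, 0, 1, 0],
  ],
)

```text
time: 25.22
ee_pos: [0.5432, -0.1161, 0.3827]
ee_rot: [[0.865, -0.006, 0.502], [-0.502, 0.002, 0.865], [-0.006, -1.0, -0.001]]
contact_force: [-0.1, 0.3, 0.2]
width: 0.0767
```

>>> step_arm(
  rows=[
    [0.25, 0, -0.43, 0, 1, 0],
    [0.25, 0, -0.43, 0, 1, 0],
    [0.25, 0, -0.43, 0, 1, 0],
    [0.25, 0, -0.43, 0, 1, 0],
    [0.25, 0, -0.43, 0, 1, 0],
    [0.25, 0, -0.43, 0, 1, 0],
  ],
)

```text
time: 25.72
ee_pos: [0.5434, -0.2149, 0.3821]
ee_rot: [[0.502, -0.007, 0.865], [-0.865, 0.003, 0.502], [-0.005, -1.0, -0.004]]
contact_force: [-0.7, 0.5, -1.0]
width: 0.0772
```

>>> step_arm(
  rows=[
    [0.43, 0, -0.25, 0, 1, 0],
    [0.43, 0, -0.25, 0, 1, 0],
    [0.43, 0, -0.25, 0, 1, 0],
    [0.43, 0, -0.25, 0, 1, 0],
    [0.43, 0, -0.25, 0, 1, 0],
    [0.43, 0, -0.25, 0, 1, 0],
  ],
)

```text
time: 26.22
ee_pos: [0.5436, -0.3134, 0.3815]
ee_rot: [[0.008, -0.007, 1.0], [-1.0, 0.003, 0.008], [-0.003, -1.0, -0.007]]
contact_force: [-0.7, -0.6, 0.1]
width: 0.0769
```

```bash
python3 -c "
from h import *
plan([.533,-.402,.36],-11)"
```

```text
shares [0.443, 0.107, -0.056, 0.014, 0.382, -0.005] dist mm 91.8 rows>= 3 t 26.22 psi now 0.46 q6 0.86
```

>>> step_arm(
  rows=[
    [0.443, 0.107, -0.056, 0.014, 0.38, -0.005],
    [0.443, 0.107, -0.056, 0.014, 0.38, -0.005],
    [0.443, 0.107, -0.056, 0.014, 0.38, -0.005],
    [0.443, 0.107, -0.056, 0.014, 0.38, -0.005],
    [0.443, 0.107, -0.056, 0.014, 0.38, -0.005],
    [0.443, 0.107, -0.056, 0.014, 0.38, -0.005],
  ],
)

```text
time: 26.72
ee_pos: [0.5336, -0.4004, 0.3603]
ee_rot: [[-0.186, 0.0, 0.983], [-0.983, 0.0, -0.186], [-0.0, -1.0, 0.0]]
contact_force: [0.5, 0.4, 0.5]
width: 0.0767
```

```bash
python3 - <<'E'
from h import *
s=env.observe(); w=env.grab_frame("wrist"); cw=cam(w,s); t=env.grab_frame("top"); ct=cam(t); sd=env.grab_frame("side"); cs=cam(sd)
cv2.imwrite("pics/r.png",w["color"][:,:,::-1]); cv2.imwrite("pics/r_side.png",sd["color"][:,:,::-1])
x0=(.535,-.401,-11)
m=best("block",w,x0[:2],cw,.036)
print(fit([m],[cw],x0,(.09,.05,.036),hfree=False))
ms=best("block",sd,x0[:2],cs,.036)
if ms is not None: print("both",fit([m,ms],[cw,cs],x0,(.09,.05,.036)))
m=best("tin",w,(.42,-.36),cw,.04); 
if m is not None: print("tin",fit([m],[cw],(.42,-.36,0),(.06,.042),cyl=True,hfree=False))
m=best("panel",t,(.553,-.016),ct,.05)
if m is not None: print("panel top",fit([m],[ct],(.553,-.016,90),(.18,.056,.018),z0=.033,hfree=False))
plan([.533,-.402,.25],-11)
E
```

```text
(array([ 536.4, -403.5,  -10.9,   42.9]), array([0.968]))
both (array([ 536.3, -403.7,  -10.7,   33.2]), array([0.981, 0.813]))
tin (array([ 424.1, -364.5,    3.7,   40.9]), array([0.973]))
panel top (array([553.4, -17.1,  90.3,  26.2]), array([0.981]))
shares [0.003, 0.551, -0.001, -0.001, 0.004, 0.001] dist mm 110.2 rows>= 3 t 27.07 psi now -10.88 q6 0.95
```

View pics/r.png

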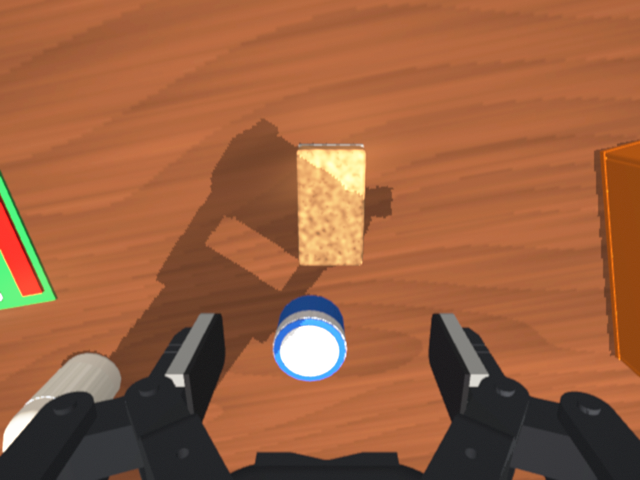

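View pics/r_side.png

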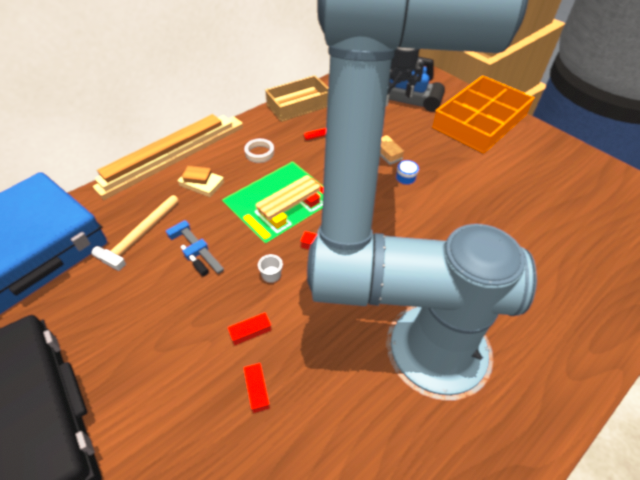

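```bash
python3 -c "
from h import *
plan([.536,-.4035,.2],-10.8)"
```

```text
shares [0.007, 0.801, 0.015, -0.001, -0.003, 0.001] dist mm 160.3 rows>= 4 t 27.07 psi now -10.88 q6 0.95
```

>>> step_arm(
  rows=[
    [0.007, 0.2, 0.015, 0, 0, 0],
    [0.007, 0.4, 0.015, 0, 0, 0],
    [0.007, 0.6, 0.015, 0, 0, 0],
    [0.007, 0.75, 0.015, 0, 0, 0],
    [0.007, 0.8, 0.015, 0, 0, 0],
    [0.007, 0.8, 0.015, 0, 0, 0],
  ],
  grip_force=40,
)

```text
time: 27.57
ee_pos: [0.535, -0.4024, 0.1967]
ee_rot: [[-0.188, -0.004, 0.982], [-0.982, 0.004, -0.188], [-0.004, -1.0, -0.005]]
contact_force: [-0.8, -0.3, -0.9]
width: 0.0769
```

```bash
python3 -c "
from h import *
plan([.536,-.4035,.178],-10.8)
f=env.grab_frame('wrist');cv2.imwrite('pics/s.png',f['color'][:,:,::-1])"
```

```text
shares [0.005, 0.094, 0.007, 0.01, -0.002, -0.007] dist mm 18.8 rows>= 1 t 27.57 psi now -10.86 q6 0.95
```

View pics/s.png

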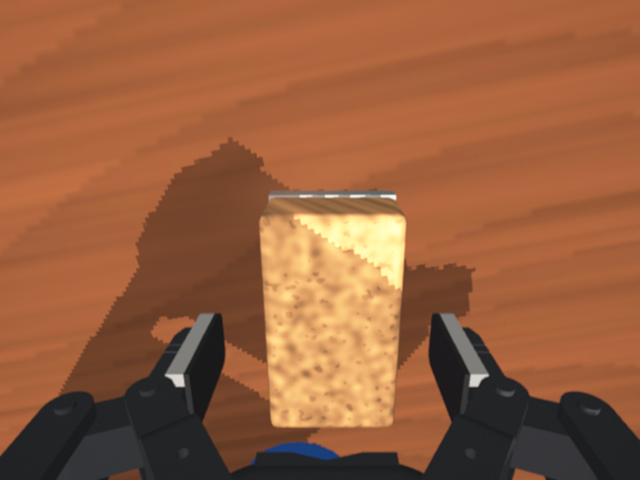

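>>> step_arm(
  rows=[
    [0.005, 0.06, 0.007, 0.01, 0, -0.007],
    [0.005, 0.095, 0.007, 0.01, 0, -0.007],
    [0.005, 0.095, 0.007, 0.01, 0, -0.007],
    [0.005, 0.095, 0.007, 0.01, 0, -0.007],
  ],
)

```text
time: 27.95
ee_pos: [0.5372, -0.4047, 0.1813]
ee_rot: [[-0.188, 0.004, 0.982], [-0.982, -0.004, -0.188], [0.004, -1.0, 0.005]]
contact_force: [0.6, -0.6, 0.4]
width: 0.0768
```

>>> step_arm(
  rows=[
    [0, 0, 0, 0, 0, 0],
    [0, 0, 0, 0, 0, 0],
    [0, 0, 0, 0, 0, 0],
    [0, 0, 0, 0, 0, 0],
    [0, 0, 0, 0, 0, 0],
    [0, 0, 0, 0, 0, 0],
    [0, 0, 0, 0, 0, 0],
  ],
  gripper=-0.2,
)

```text
time: 28.53
ee_pos: [0.5376, -0.4051, 0.1824]
ee_rot: [[-0.188, 0.005, 0.982], [-0.982, -0.006, -0.188], [0.005, -1.0, 0.006]]
contact_force: [-0.6, 0.8, 6.4]
width: 0.0494
```

```bash
python3 -c "
from h import *
s=env.observe();print(s['ee_pos'],s['width'])
plan([*s['ee_pos'][:2],.35],-10.8)"
```

```text
[ 0.53759239 -0.40512462  0.1824037 ] 0.04936655731775276
shares [0.004, -0.838, 0.005, -0.012, -0.002, 0.009] dist mm 167.6 rows>= 5 t 28.53 psi now -10.86 q6 0.95
```

>>> step_arm(
  rows=[
    [0, -0.2, 0, -0.012, 0, 0.009],
    [0, -0.4, 0, -0.012, 0, 0.009],
    [0, -0.6, 0, -0.012, 0, 0.009],
    [0, -0.8, 0, -0.012, 0, 0.009],
    [0, -0.84, 0, -0.012, 0, 0.009],
    [0, -0.84, 0, -0.012, 0, 0.009],
  ],
)

```text
time: 29.03
ee_pos: [0.5373, -0.4047, 0.3549]
ee_rot: [[-0.188, 0.005, 0.982], [-0.982, -0.006, -0.188], [0.004, -1.0, 0.006]]
contact_force: [-0.7, -0.1, -0.7]
width: 0.0487
```

```bash
python3 - <<'E'
from h import *
s=env.observe(); w=env.grab_frame("wrist"); 
cv2.imwrite("pics/t.png",w["color"][:,:,::-1]); print(s["width"],s["contact_force"])
f=w;T=np.linalg.inv(np.array(f['tool_from_camera'])); c=(np.array(f['camera_matrix']),T[:3,:3],T[:3,3])
for cz in (-.006,-.003,0,.003): print(cz,proj(c,[[-.025,.1824-.036,cz+.045],[.025,.1824-.036,cz+.045],[-.025,.1824,cz+.045],[.025,.1824,cz+.045],[0,.1464,cz-.045]]).round(1).tolist())
plan([.5535,-.016,.35],89.7)
E
```

```text
0.048670185870646074 [-0.74753221 -0.13689687 -0.70901911]
-0.006 [[245.8, 252.7], [410.6, 252.8], [263.2, 218.6], [392.6, 218.7], [327.7, 476.1]]
-0.003 [[245.2, 243.4], [411.3, 243.5], [262.8, 211.1], [393.0, 211.2], [327.7, 470.1]]
0 [[244.6, 233.9], [412.0, 234.1], [262.4, 203.5], [393.4, 203.6], [327.7, 463.9]]
0.003 [[243.9, 224.4], [412.7, 224.5], [262.0, 195.8], [393.9, 196.0], [327.7, 457.7]]
shares [-1.922, 0.004, -0.283, -0.001, -3.352, 0.004] dist mm 388.5 rows>= 15 t 29.08 psi now -10.86 q6 0.95
```

View pics/t.png

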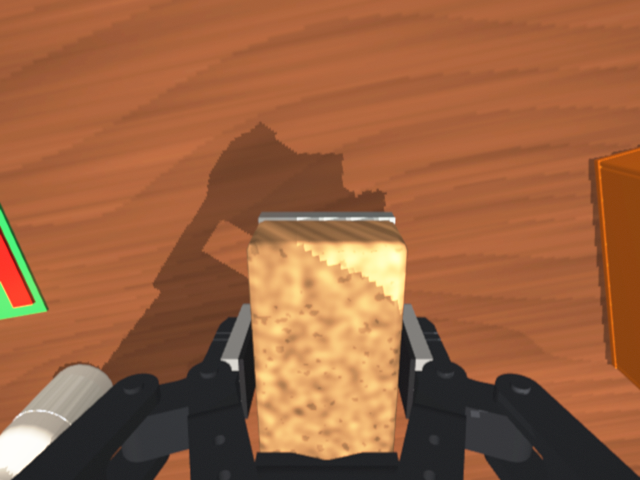

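>>> step_arm(
  rows=[
    [-0.49, 0, -0.075, 0, -0.84, 0],
    [-0.49, 0, -0.075, 0, -0.84, 0],
    [-0.49, 0, -0.075, 0, -0.84, 0],
    [-0.49, 0, -0.075, 0, -0.84, 0],
    [-0.49, 0, -0.075, 0, -0.84, 0],
  ],
)

```text
time: 29.5
ee_pos: [0.5399, -0.3033, 0.3473]
ee_rot: [[0.25, -0.003, 0.968], [-0.968, 0.003, 0.25], [-0.004, -1.0, -0.003]]
contact_force: [0.1, -0.2, -0.7]
width: 0.0493
```

>>> step_arm(
  rows=[
    [-0.48, 0, 0.14, 0, -0.84, 0],
    [-0.48, 0, 0.14, 0, -0.84, 0],
    [-0.48, 0, 0.14, 0, -0.84, 0],
    [-0.48, 0, 0.14, 0, -0.84, 0],
    [-0.48, 0, 0.14, 0, -0.84, 0],
  ],
)

```text
time: 29.92
ee_pos: [0.5425, -0.2024, 0.345]
ee_rot: [[0.639, -0.007, 0.769], [-0.769, 0.005, 0.639], [-0.008, -1.0, -0.002]]
contact_force: [-0.5, 0.3, 0.4]
width: 0.0492
```

>>> step_arm(
  rows=[
    [-0.37, 0, 0.33, 0, -0.84, 0],
    [-0.37, 0, 0.33, 0, -0.84, 0],
    [-0.37, 0, 0.33, 0, -0.84, 0],
    [-0.37, 0, 0.33, 0, -0.84, 0],
    [-0.37, 0, 0.33, 0, -0.84, 0],
  ],
)

```text
time: 30.33
ee_pos: [0.5459, -0.1031, 0.344]
ee_rot: [[0.905, -0.01, 0.425], [-0.425, 0.006, 0.905], [-0.011, -1.0, 0.001]]
contact_force: [1.2, 0.1, -0.9]
width: 0.0494
```

```bash
python3 -c "
from h import *
plan([.5535,-.013,.30],89.7)"
```

```text
shares [-0.154, 0.222, 0.424, -0.006, -0.829, -0.02] dist mm 100.5 rows>= 4 t 30.33 psi now 64.84 q6 0.05
```

>>> step_arm(
  rows=[
    [-0.154, 0.1, 0.424, -0.006, -0.83, -0.02],
    [-0.154, 0.222, 0.424, -0.006, -0.83, -0.02],
    [-0.154, 0.222, 0.424, -0.006, -0.83, -0.02],
    [-0.154, 0.222, 0.424, -0.006, -0.83, -0.02],
    [-0.154, 0.222, 0.424, -0.006, -0.83, -0.02],
    [-0.154, 0.222, 0.424, -0.006, -0.83, -0.02],
    [-0.154, 0.222, 0.424, -0.006, -0.83, -0.02],
  ],
)

```text
time: 30.92
ee_pos: [0.554, -0.0142, 0.3003]
ee_rot: [[1.0, 0.001, 0.009], [-0.009, -0.0, 1.0], [0.001, -1.0, -0.0]]
contact_force: [1.1, 0.5, -1.2]
width: 0.0492
```

```bash
python3 - <<'E'
from h import *
plan([.5538,-.013,.236],89.7)
cv2.imwrite("pics/u.png",env.grab_frame("wrist")["color"][:,:,::-1])
E
```

```text
shares [-0.001, 0.321, 0.006, 0.0, -0.008, 0.001] dist mm 64.3 rows>= 2 t 30.92 psi now 89.46 q6 -0.22
```

View pics/u.png

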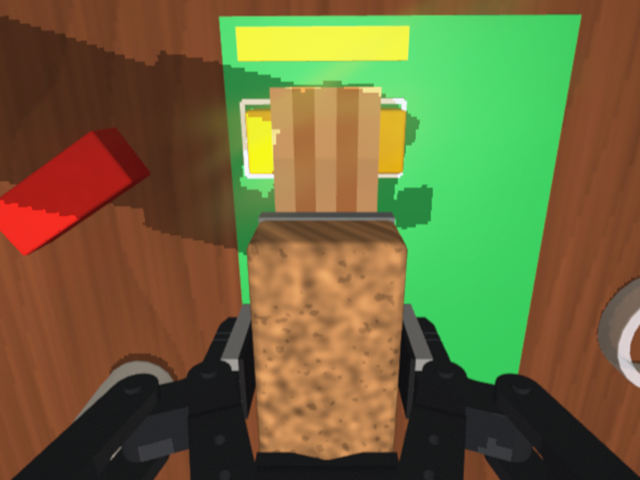

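>>> step_arm(
  rows=[
    [0, 0.12, 0.006, 0, -0.008, 0],
    [0, 0.22, 0.006, 0, -0.008, 0],
    [0, 0.29, 0.006, 0, -0.008, 0],
    [0, 0.315, 0.006, 0, -0.008, 0],
    [0, 0.322, 0.006, 0, -0.008, 0],
    [0, 0.326, 0.006, 0, -0.008, 0],
  ],
)

```text
time: 31.47
ee_pos: [0.5545, -0.0135, 0.2359]
ee_rot: [[1.0, 0.002, 0.006], [-0.006, -0.0, 1.0], [0.002, -1.0, -0.0]]
contact_force: [0.4, 0.1, 0.0]
width: 0.0494
```

>>> step_arm(
  rows=[
    [-0.004, 0.008, 0.002, 0, 0, 0.004],
    [-0.004, 0.013, 0.002, 0, 0, 0.004],
    [-0.004, 0.014, 0.002, 0, 0, 0.004],
  ],
)

```text
time: 31.72
ee_pos: [0.554, -0.0132, 0.2339]
ee_rot: [[1.0, 0.001, 0.006], [-0.006, -0.001, 1.0], [0.001, -1.0, -0.001]]
contact_force: [0.5, -0.1, -1.3]
width: 0.0495
```

>>> step_arm(
  rows=[
    [0, 0.004, 0, 0, 0, 0],
    [0, 0.008, 0, 0, 0, 0],
    [0, 0.008, 0, 0, 0, 0],
  ],
)

```text
time: 31.97
ee_pos: [0.5544, -0.0133, 0.2335]
ee_rot: [[1.0, 0.002, 0.006], [-0.006, -0.001, 1.0], [0.002, -1.0, -0.001]]
contact_force: [-3.3, 0.5, 5.1]
width: 0.0492
```

Contact as predicted (0.2335). Release and lift.

>>> step_arm(
  rows=[
    [0, 0, 0, 0, 0, 0],
    [0, 0, 0, 0, 0, 0],
    [0, 0, 0, 0, 0, 0],
    [0, 0, 0, 0, 0, 0],
    [0, 0, 0, 0, 0, 0],
  ],
  gripper=0.7,
)

```text
time: 32.38
ee_pos: [0.5544, -0.0132, 0.2334]
ee_rot: [[1.0, 0.002, 0.006], [-0.006, -0.001, 1.0], [0.002, -1.0, -0.001]]
contact_force: [0.1, -0.5, 0.1]
width: 0.073
```

>>> step_arm(
  rows=[
    [0, -0.15, 0, 0, 0, 0],
    [0, -0.35, 0, 0, 0, 0],
    [0, -0.55, 0, 0, 0, 0],
    [0, -0.75, 0, 0, 0, 0],
    [0, -0.75, 0, 0, 0, 0],
    [0, -0.75, 0, 0, 0, 0],
  ],
)

```text
time: 32.88
ee_pos: [0.5547, -0.0132, 0.3867]
ee_rot: [[1.0, 0.008, 0.006], [-0.006, -0.002, 1.0], [0.008, -1.0, -0.002]]
contact_force: [-0.4, 0.1, -0.2]
width: 0.0723
```

```bash
python3 - <<'E'
from h import *
s=env.observe(); w=env.grab_frame("wrist"); cw=cam(w,s)
cv2.imwrite("pics/v.png",w["color"][:,:,::-1])
m=best("block",w,(.553,-.016),cw,.08)
print(fit([m],[cw],(.553,-.016,90),(.09,.05,.036),z0=.051,hfree=False))
k=max(cv2.findContours(m.astype(np.uint8),0,2)[0],key=cv2.contourArea)
r=cv2.minAreaRect((back(cw,k[:,0],.087)[:,:2]*1000).astype(np.float32));print(r)
E
```

```text
(array([555.2, -15.4,  89.7,  39. ]), array([0.966]))
((555.091796875, -12.342430114746094), (93.4153823852539, 49.53608703613281), 89.72122192382812)
```

View pics/v.png

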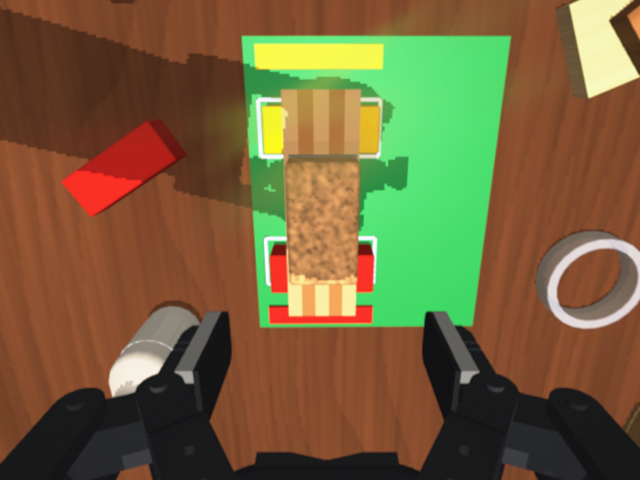

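>>> step_arm(
  rows=[
    [-0.2, 0, -0.6, 0, 1, 0],
    [-0.2, 0, -0.6, 0, 1, 0],
    [-0.2, 0, -0.6, 0, 1, 0],
    [-0.2, 0, -0.6, 0, 1, 0],
    [-0.2, 0, -0.6, 0, 1, 0],
    [-0.2, 0, -0.6, 0, 1, 0],
  ],
  gripper=1,
)

```text
time: 33.48
ee_pos: [0.5126, -0.1328, 0.3805]
ee_rot: [[0.863, -0.003, 0.504], [-0.504, 0.001, 0.863], [-0.003, -1.0, -0.0]]
contact_force: [0.6, -0.4, -0.5]
width: 0.0851
```

>>> step_arm(
  rows=[
    [0.12, 0, -0.62, 0, 1, 0],
    [0.12, 0, -0.62, 0, 1, 0],
    [0.12, 0, -0.62, 0, 1, 0],
    [0.12, 0, -0.62, 0, 1, 0],
    [0.12, 0, -0.62, 0, 1, 0],
    [0.12, 0, -0.62, 0, 1, 0],
  ],
)

```text
time: 33.98
ee_pos: [0.4711, -0.251, 0.3795]
ee_rot: [[0.5, -0.004, 0.866], [-0.866, 0.003, 0.5], [-0.004, -1.0, -0.002]]
contact_force: [-0.2, 0.2, 1.0]
width: 0.0854
```

>>> step_arm(
  rows=[
    [0.42, 0, -0.47, 0, 1, 0],
    [0.42, 0, -0.47, 0, 1, 0],
    [0.42, 0, -0.47, 0, 1, 0],
    [0.42, 0, -0.47, 0, 1, 0],
    [0.42, 0, -0.47, 0, 1, 0],
    [0.42, 0, -0.47, 0, 1, 0],
  ],
)

```text
time: 34.48
ee_pos: [0.4325, -0.3693, 0.3787]
ee_rot: [[0.006, -0.004, 1.0], [-1.0, 0.004, 0.006], [-0.004, -1.0, -0.004]]
contact_force: [0.2, -0.4, -0.3]
width: 0.0855
```

```bash
python3 - <<'E'
from h import *
s=env.observe(); w=env.grab_frame("wrist"); cw=cam(w,s); t=env.grab_frame("top"); ct=cam(t)
cv2.imwrite("pics/w.png",w["color"][:,:,::-1]); cv2.imwrite("pics/w_top.png",t["color"][:,:,::-1])
m=best("tin",w,(.42,-.36),cw,.04)
if m is not None: print("tin",fit([m],[cw],(.424,-.3645,0),(.06,.042),cyl=True,hfree=False))
m2=best("tin",t,(.42,-.36),ct,.04)
if m2 is not None: print("tin both",fit([m,m2],[cw,ct],(.424,-.3645,0),(.06,.042),cyl=True))
plan([.424,-.3645,.25],0)
E
```

```text
tin (array([ 424. , -364.4,   -3.5,   49.8]), array([0.966]))
tin both (array([ 423.4, -364.2,    5.1,   38.6]), array([0.981, 0.393]))
shares [-0.022, 0.646, -0.04, 0.007, 0.009, -0.006] dist mm 129.6 rows>= 4 t 34.68 psi now 0.26 q6 0.66
```

View pics/w.png

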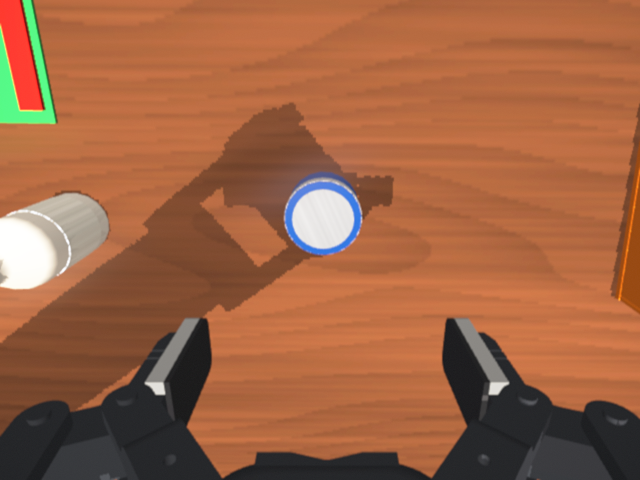

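View pics/w_top.png

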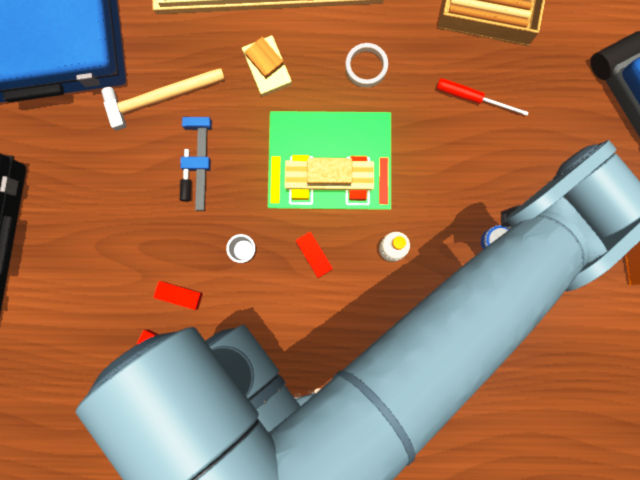

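>>> step_arm(
  rows=[
    [-0.022, 0.2, -0.04, 0.007, 0.009, -0.006],
    [-0.022, 0.4, -0.04, 0.007, 0.009, -0.006],
    [-0.022, 0.6, -0.042, 0.007, 0.009, -0.006],
    [-0.022, 0.75, -0.042, 0.007, 0.009, -0.006],
    [-0.022, 0.85, -0.042, 0.007, 0.009, -0.006],
    [-0.022, 0.85, -0.042, 0.007, 0.009, -0.006],
    [-0.022, 0.85, -0.042, 0.007, 0.009, -0.006],
  ],
)

```text
time: 35.27
ee_pos: [0.4236, -0.3635, 0.2087]
ee_rot: [[0.002, -0.001, 1.0], [-1.0, 0.002, 0.002], [-0.002, -1.0, -0.001]]
contact_force: [0.5, -0.4, 0.1]
width: 0.085
```

```bash
python3 - <<'E'
from h import *
w=env.grab_frame("wrist"); cv2.imwrite("pics/x.png",w["color"][:,:,::-1])
plan([.424,-.3644,.178],0)
E
```

```text
shares [0.0, 0.162, -0.0, -0.001, 0.003, 0.002] dist mm 32.4 rows>= 1 t 35.32 psi now 0.1 q6 0.66
```

View pics/x.png

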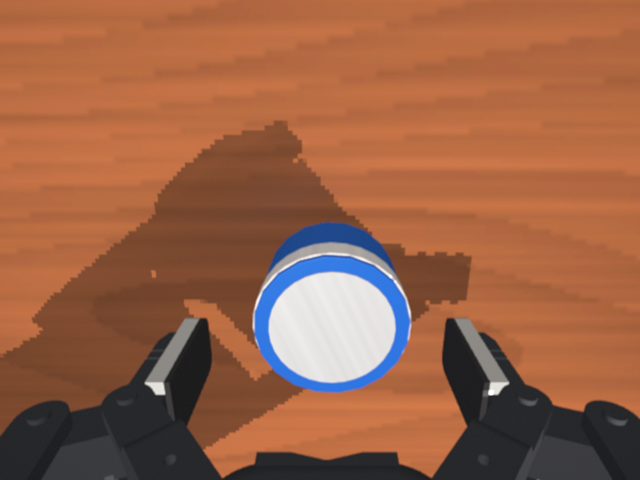

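>>> step_arm(
  rows=[
    [0.007, 0.09, 0, 0, 0, 0],
    [0.007, 0.14, 0, 0, 0, 0],
    [0.007, 0.162, 0, 0, 0, 0],
    [0.007, 0.162, 0, 0, 0, 0],
  ],
)

```text
time: 35.65
ee_pos: [0.4241, -0.3655, 0.1779]
ee_rot: [[0.002, 0.0, 1.0], [-1.0, -0.001, 0.002], [0.001, -1.0, 0.0]]
contact_force: [0.1, 0.6, -1.6]
width: 0.085
```

>>> step_arm(
  rows=[
    [0, 0, 0, 0, 0, 0],
    [0, 0, 0, 0, 0, 0],
    [0, 0, 0, 0, 0, 0],
    [0, 0, 0, 0, 0, 0],
    [0, 0, 0, 0, 0, 0],
    [0, 0, 0, 0, 0, 0],
    [0, 0, 0, 0, 0, 0],
  ],
  gripper=0,
  grip_force=50,
)

```text
time: 36.23
ee_pos: [0.4245, -0.3661, 0.1791]
ee_rot: [[0.002, 0.002, 1.0], [-1.0, -0.002, 0.002], [0.002, -1.0, 0.002]]
contact_force: [-0.7, 0.2, 5.4]
width: 0.0586
```

```bash
python3 -c "
from h import *
s=env.observe();print(s['ee_pos'],s['width'])
plan([*s['ee_pos'][:2],.35],0)"
```

```text
[ 0.42451704 -0.36606639  0.17910559] 0.058593325760182946
shares [0.002, -0.854, 0.001, -0.003, 0.004, 0.004] dist mm 170.9 rows>= 5 t 36.23 psi now 0.12 q6 0.65
```

>>> step_arm(
  rows=[
    [0, -0.2, 0, 0, 0, 0.004],
    [0, -0.4, 0, 0, 0, 0.004],
    [0, -0.6, 0, 0, 0, 0.004],
    [0, -0.8, 0, 0, 0, 0.004],
    [0, -0.85, 0, 0, 0, 0.004],
    [0, -0.85, 0, 0, 0, 0.004],
  ],
)

```text
time: 36.73
ee_pos: [0.4249, -0.3665, 0.3533]
ee_rot: [[0.002, 0.007, 1.0], [-1.0, -0.006, 0.002], [0.006, -1.0, 0.007]]
contact_force: [-0.0, -0.6, -1.1]
width: 0.0588
```

>>> step_arm(
  rows=[
    [-0.87, 0, 0.6, 0, 0, 0],
    [-0.87, 0, 0.6, 0, 0, 0],
    [-0.87, 0, 0.6, 0, 0, 0],
    [-0.87, 0, 0.6, 0, 0, 0],
    [-0.87, 0, 0.6, 0, 0, 0],
    [-0.87, 0, 0.6, 0, 0, 0],
    [-0.87, 0, 0.6, 0, 0, 0],
  ],
)

```text
time: 37.32
ee_pos: [0.5447, -0.1898, 0.3498]
ee_rot: [[0.006, 0.002, 1.0], [-1.0, -0.004, 0.006], [0.004, -1.0, 0.002]]
contact_force: [-0.2, 0.4, -0.8]
width: 0.0587
```

```bash
python3 - <<'E'
from h import *
w=env.grab_frame("wrist"); cv2.imwrite("pics/y.png",w["color"][:,:,::-1]); print(env.observe()["width"])
plan([.658,-.0165,.32],0)
E
```

```text
0.059347125769048915
shares [-0.872, 0.148, 0.572, -0.004, 0.008, 0.008] dist mm 210.7 rows>= 6 t 37.37 psi now 0.24 q6 1.03
```

View pics/y.png

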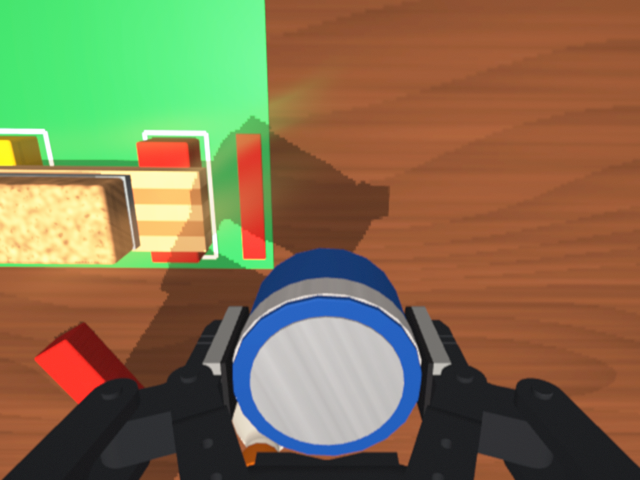

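>>> step_arm(
  rows=[
    [-0.872, 0, 0.572, -0.004, 0.008, 0.008],
    [-0.872, 0, 0.572, -0.004, 0.008, 0.008],
    [-0.872, 0.05, 0.572, -0.004, 0.008, 0.008],
    [-0.872, 0.1, 0.572, -0.004, 0.008, 0.008],
    [-0.872, 0.148, 0.572, -0.004, 0.008, 0.008],
    [-0.872, 0.148, 0.572, -0.004, 0.008, 0.008],
    [-0.872, 0.148, 0.572, -0.004, 0.008, 0.008],
    [-0.872, 0.148, 0.572, -0.004, 0.008, 0.008],
  ],
)

```text
time: 38.03
ee_pos: [0.6574, -0.0178, 0.3184]
ee_rot: [[-0.001, -0.003, 1.0], [-1.0, -0.0, -0.001], [0.0, -1.0, -0.003]]
contact_force: [0.2, -0.9, -1.7]
width: 0.0589
```

```bash
python3 - <<'E'
from h import *
plan([.659,-.0165,.186],0)
E
```

```text
shares [-0.007, 0.662, 0.01, 0.005, -0.002, 0.001] dist mm 132.4 rows>= 4 t 38.03 psi now -0.07 q6 1.37
```

>>> step_arm(
  rows=[
    [-0.007, 0.15, 0.01, 0.005, 0, 0],
    [-0.007, 0.3, 0.01, 0.005, 0, 0],
    [-0.007, 0.45, 0.01, 0.005, 0, 0],
    [-0.007, 0.57, 0.01, 0.005, 0, 0],
    [-0.007, 0.63, 0.01, 0.005, 0, 0],
    [-0.007, 0.662, 0.01, 0.005, 0, 0],
    [-0.007, 0.662, 0.01, 0.005, 0, 0],
  ],
)

```text
time: 38.62
ee_pos: [0.6586, -0.0178, 0.1854]
ee_rot: [[-0.003, -0.001, 1.0], [-1.0, -0.0, -0.003], [0.0, -1.0, -0.001]]
contact_force: [0.4, 0.4, -0.8]
width: 0.0588
```

```bash
python3 - <<'E'
from h import *
plan([.659,-.0165,.1815],0)
w=env.grab_frame("wrist"); cv2.imwrite("pics/z.png",w["color"][:,:,::-1])
E
```

```text
shares [-0.006, 0.02, 0.002, 0.003, -0.006, 0.0] dist mm 4.2 rows>= 1 t 38.62 psi now -0.18 q6 1.38
```

View pics/z.png

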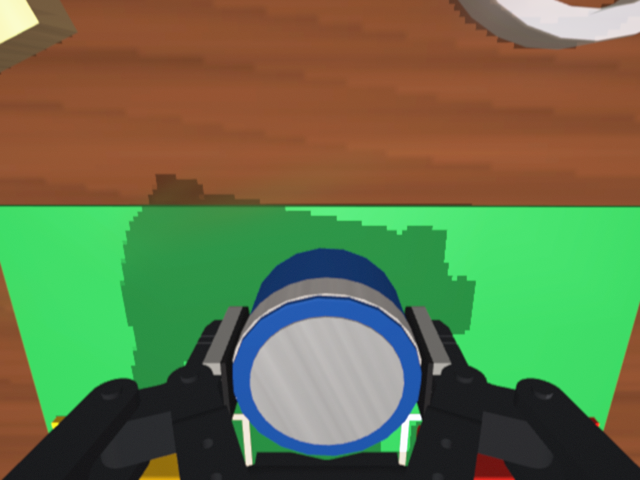

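>>> step_arm(
  rows=[
    [-0.006, 0.01, 0.002, 0, 0, 0],
    [-0.006, 0.018, 0.002, 0, 0, 0],
    [-0.006, 0.022, 0.002, 0, 0, 0],
    [-0.006, 0.022, 0.002, 0, 0, 0],
  ],
)

```text
time: 39.0
ee_pos: [0.6599, -0.0163, 0.1832]
ee_rot: [[-0.002, 0.002, 1.0], [-1.0, -0.001, -0.002], [0.001, -1.0, 0.002]]
contact_force: [0.6, 0.5, -1.7]
width: 0.0585
```

>>> step_arm(
  rows=[
    [0, 0.006, -0.004, 0, 0, 0],
    [0, 0.01, -0.004, 0, 0, 0],
    [0, 0.01, -0.004, 0, 0, 0],
  ],
)

```text
time: 39.25
ee_pos: [0.6594, -0.0162, 0.1822]
ee_rot: [[-0.002, 0.003, 1.0], [-1.0, -0.001, -0.002], [0.001, -1.0, 0.003]]
contact_force: [-2.3, 0.8, 3.2]
width: 0.0589
```

>>> step_arm(
  rows=[
    [0, 0, 0, 0, 0, 0],
    [0, 0, 0, 0, 0, 0],
    [0, 0, 0, 0, 0, 0],
    [0, 0, 0, 0, 0, 0],
    [0, 0, 0, 0, 0, 0],
  ],
  gripper=1,
)

```text
time: 39.67
ee_pos: [0.6594, -0.0162, 0.182]
ee_rot: [[-0.002, 0.002, 1.0], [-1.0, -0.001, -0.002], [0.001, -1.0, 0.002]]
contact_force: [0.5, 0.1, 0.3]
width: 0.0854
```

>>> step_arm(
  rows=[
    [0, -0.15, 0, 0, 0, 0],
    [0, -0.35, 0, 0, 0, 0],
    [0, -0.55, 0, 0, 0, 0],
    [0, -0.75, 0, 0, 0, 0],
    [0, -0.95, 0, 0, 0, 0],
    [0, -0.95, 0, 0, 0, 0],
    [0, -0.95, 0, 0, 0, 0],
  ],
)

```text
time: 40.25
ee_pos: [0.6596, -0.0162, 0.3761]
ee_rot: [[-0.002, 0.01, 1.0], [-1.0, -0.002, -0.002], [0.002, -1.0, 0.01]]
contact_force: [-0.3, -0.4, -0.6]
width: 0.0849
```

```bash
python3 - <<'E'
from h import *
s=env.observe(); w=env.grab_frame("wrist"); cw=cam(w,s); t=env.grab_frame("top"); ct=cam(t); sd=env.grab_frame("side")
for n,f in(("w",w),("t",t),("s",sd)): cv2.imwrite(f"pics/fin_{n}.png",f["color"][:,:,::-1])
m=best("tin",w,(.659,-.0165),cw,.04)
if m is not None: print("tin",fit([m],[cw],(.659,-.0165,0),(.06,.042),z0=.003,cyl=True,hfree=False))
plan([.55,-.25,.42],0)
E
```

```text
shares [1.171, -0.252, -0.54, 0.003, -0.004, 0.0] dist mm 262.8 rows>= 7 t 40.45 psi now -0.13 q6 1.38
```

View pics/fin_w.png

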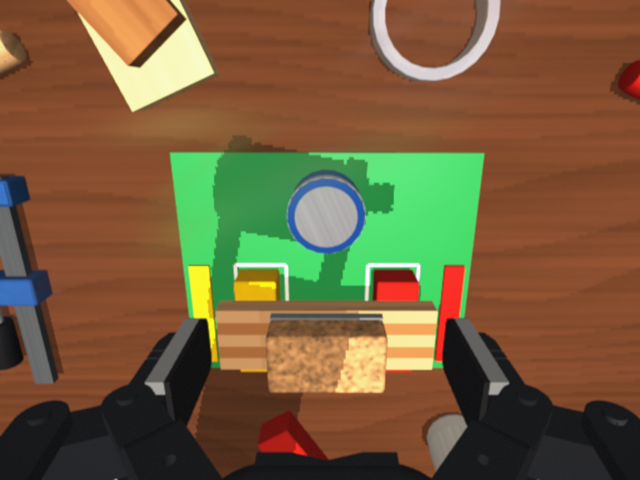

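View pics/fin_s.png

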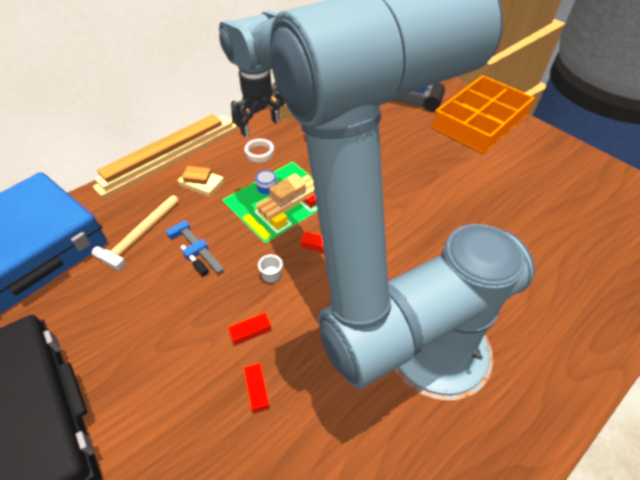

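>>> step_arm(
  rows=[
    [0.6, -0.13, -0.2, 0, 0, 0],
    [0.6, -0.13, -0.2, 0, 0, 0],
    [0.6, -0.13, -0.2, 0, 0, 0],
    [0.6, -0.13, -0.2, 0, 0, 0],
    [0.6, -0.13, -0.2, 0, 0, 0],
  ],
)

```text
time: 40.87
ee_pos: [0.6174, -0.1381, 0.3943]
ee_rot: [[-0.006, -0.003, 1.0], [-1.0, 0.001, -0.006], [-0.001, -1.0, -0.003]]
contact_force: [1.2, -0.7, 0.4]
width: 0.0858
```

>>> step_arm(
  rows=[
    [0.9, 0, -0.3, 0, 0, 0],
    [0.9, 0, -0.3, 0, 0, 0],
    [0.9, 0, -0.3, 0, 0, 0],
    [0.9, 0, -0.3, 0, 0, 0],
    [0.9, 0, -0.3, 0, 0, 0],
    [0.9, 0, -0.3, 0, 0, 0],
    [0.9, 0, -0.3, 0, 0, 0],
  ],
)

```text
time: 41.45
ee_pos: [0.5563, -0.3178, 0.3926]
ee_rot: [[-0.007, -0.005, 1.0], [-1.0, 0.003, -0.007], [-0.003, -1.0, -0.005]]
contact_force: [1.2, 0.1, -1.5]
width: 0.0851
```

```bash
python3 - <<'E'
from h import *
t=env.grab_frame("top"); ct=cam(t)
cv2.imwrite("pics/fin_top.png",cv2.resize(t["color"][90:290,200:460,::-1],None,fx=3,fy=3))
for th,x0,d,z0,cy in (("panel",(.554,-.016,90),(.18,.056,.018),.033,0),("block",(.554,-.016,90),(.09,.05,.036),.051,0),("tin",(.659,-.0165,0),(.06,.042),.003,1),("glue",(.4,-.14,0),(.054,.13),0,1)):
    m=best(th,t,x0[:2],ct,z0+.03)
    if m is not None: print(th,fit([m],[ct],x0,d,z0=z0,cyl=bool(cy),hfree=False))
E
```

```text
panel (array([553.4, -16.6,  90.2,  28.2]), array([0.54]))
block (array([554.5, -16.9,  89.8,  37.2]), array([0.963]))
tin (array([658.7, -17.3,  -2.6,  51.4]), array([0.904]))
glue (array([ 399.7, -138. ,   -3. ,  135.8]), array([0.293]))
```

View pics/fin_top.png

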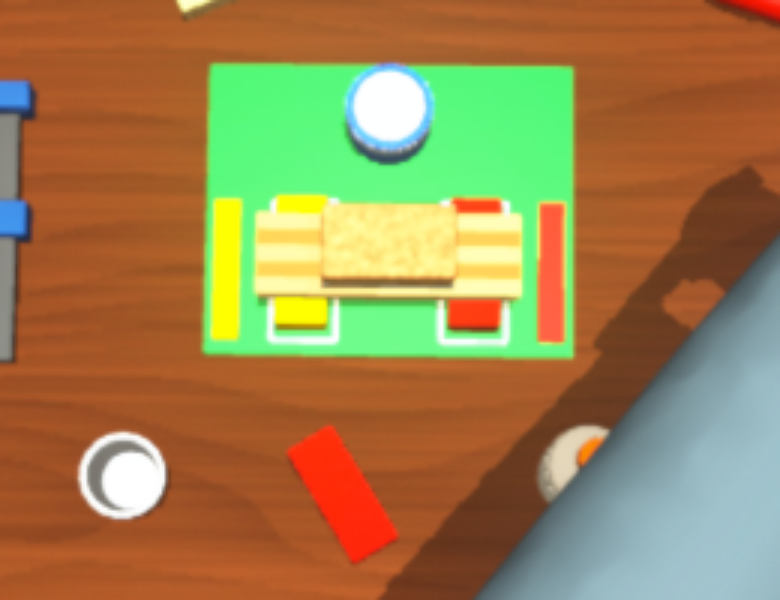

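```bash
python3 -c "
from bench import env
print(env.observe()['time'], env.finish_job())"
```

```text
the job is handed in; nothing more can be done
41.7 None
```

The job is done and handed in at 41.7 s. For the red bearer I took the one farthest from the base, about 0.55 m away; the other three were 0.39–0.42 m. Everything went down in the order asked: red bearer, yellow bearer, panel, cork block, wax tin.

**Placement, from the last checks (the fits scatter by about 1–2 mm):**

| Item | Offset from its place |
|---|---|
| Red and yellow bearers, each beside its own strip | about 1–2 mm |
| Panel, lying across both bearers | about 1 mm, within 0.5° of the mat's y axis |
| Cork block, on the panel's middle and lengthwise | 1–2 mm |
| Wax tin, on the mat behind the panel | about 1 mm, with roughly 45 mm of clear space |

- **Glue bottle:** it is still standing where it was. The arm partly hid it in the last top view.
- **Forces:** the largest I read was about 23 N, when the panel touched down. The gripper is open and clear of everything.

**Checks that were weaker or disagreed:**
- **Heights:** those I fitted from two views came out 2–5 mm below the stated ones, so I set each thing down by feeling for contact.
- **Last top view:** the panel fit was poor because the block covers part of the panel, and the glue fit was poor because the arm covers the bottle. For the panel I relied on the wrist view taken before the block went on, which fitted well.
- **Tin:** the wrist fit after release found nothing, so its position comes from the top view.

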